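Clamp a set of paint-test blocks against a comb fence

ROBOT

A 6-joint arm with a two-finger parallel gripper is mounted at the origin on the work surface. World frame = base frame: x ahead of the robot, y to its left, z up, the work surface at z = 0. Lengths are in mm, angles in rad, forces in N, time in s.
With the tool pointing down it reaches from about 275 to 750 mm from the base axis. Payload 10.2 kg.
Tool frame: the origin (TCP) lies midway between the tips of the shut fingers; the grasp point (between the pads) lies 19 mm behind it; z points along the fingers, y is the direction in which the jaws open and shut (so a half turn about z gives the same grasp; the last joint's range is limited). The gripper opens to 85 mm and grips with 20 to 120 N. Pads are 22 mm wide; open, the fingers measure 114 mm over their backs; the gripper's body (76 mm by 85 mm) begins 54 mm behind the grasp point. The pads swing forward as they close: fully open they stand 13 mm farther back than shut.
Start: joints at [1.125, 0.313, 1.498, -0, 1.331, -0.223], TCP at [116.017, 512.027, 231.294] pointing down, gripper open.
Joint ranges: [-2.94, 2.94], [-0.97, 2.17], [0.19, 2.56], [-1.23, 4.37], [0.02, 3.11], [-2.88, 2.88]. Speed limits (rad/s): [2.39, 2.39, 3.01, 3.14, 3.14, 3.14].

INTERFACE

Orientations are given as a unit quaternion [w, x, y, z].
In Python, from rig import sense, optics, ctrl gives the robot as it stands.
- The arm moves only by the tool play_rows, never from a script. Its argument "plan" is a list of rows, each a list of 7 numbers: the shift along the world's x, y, z in mm, then the turn, a rotation vector about the world's x, y, z in rad, then the opening, from -1 (shut) to 1 (fully open), so that 0 is half open. A call has 1 to 5 rows; each row shifts and turns the pose as measured when the row begins; what a row does not reach is not made up. A row lasts 1/12 s, in which the tool goes at most 41.7 mm and 7.16 degrees, less where a joint would pass 70% of its speed; a pose out of reach is approached as far as the arm can. A call is refused whole if a number of a shift passes 41.7 or a number of a turn 0.125, either way. A call with a gripper value outside its range is refused whole. The fingers move at their own pace and stop on an object; "grip_force" is the grip in N (left out, the last holds). Time passes only in rows, so rows that do not move let the fingers close. It gives the time, the measured TCP pose, the force and the opening at its end, in the units of the state.
- sense(): the state, without advancing time (a new reading comes with each control period).
- optics.capture(name): name is "scene" or "top" or "wrist"; returns a dict with "img" (400x640x3 uint8, blue, green, red), "fx", "fy", "cx", "cy" (pixels), "world_to_cam" (4x4, takes a point from world to camera coordinates). Camera axes: x right, y up, looking along -z (the intrinsics and any distortion apply to the point x, -y, -z); pixel columns grow to the right and rows downward; lengths in mm; the calibration is good to about 2 mm. A picture is of the moment at which its call begins. There is no depth.
- ctrl.finish_job(): hands the job in, once; it reports no verdict.
The state is a dict: "time_s": time; "joints": joint angles; "dq": joint speeds; "tau": joint torques, N m; "eef_pos": TCP position; "ee_rot": TCP orientation; "force": force on the tool from outside, world axes, zero at the start; "wrist_torque": the same for the moment, N m; "grip_width": opening from 0.0 (shut) to 1.0 (fully open).
Only numpy, scipy, OpenCV 4.12 (cv2) and the standard library are available. Lean on these libraries where they do the work, as an engineer would, in place of code of your own. Each camera call takes 0.05 s, during which the arm holds its last target. There are 200 camera calls.

TASK

Get the paint-test blocks clamped up for the microscope: draw the sliding jaw of the clamping bed right back, put the steel setting bar that was left lying across the bed into the shallow wooden tray, and lower the wooden comb fence into the bed so that every tooth is in its slot and the fence sits fully home. Then lay every test block paint side up in a lane of its own between jaw and fence, and slide the jaw shut until it presses firmly on the blocks and holds them against the fence. Leave the jar, the vial and the spatula where they are.

Things in the scene. Friction and masses are not known exactly. Their poses are not given: they have to be found in the camera images.
- bed: fixed aluminium clamping bed. Origin on the table under its middle; +x points from the jaw to the fence end, y across, z up. Plate x = -85 to 120, y = -118 to 118 mm, flat top at z = 26. Behind the slots (see seat) stands a fixed ledge, x = 108.8 to 120, top at z = 44. A seated comb has its front face at x = 83; a block pressed against it has its centre at x = 43 to 45.
- lanes (a point): point on the bed's plate top (bed x = 43, y = 0, z = 26), axes as the bed's. Five black ribs 5 mm high and 20 wide, centred on y = -108, -54, 0, 54, 108, run along x (bed x = -30 to 78) and leave four lanes 34 wide, floor on the plate top, centred on y = -81, -27, 27, 81.
- seat (a point): middle of the slot row on the bed, on the plate's top face (bed x = 95, y = 0, z = 26), axes as the bed's. The five slots are centred at y = -80, -40, 0, +40, +80 from here, each 27 long along x, 13 wide along y and 24 deep.
- jaw (a joint): travel in m of the sliding steel jaw along the bed's +x: 0 = drawn right back, growing as it shuts, end stop at 0.07. Its front face is at bed x = -0.035 + travel. It stays where left; sliding it takes 2 N, a firm press on the blocks 10 to 20 N. Pressing blocks against the seated fence it reads 0.038 to 0.040. It starts partly shut.
- jaw_grip (a point): centre of the jaw's black upright handle, 20 (bed x) x 24 (bed y) x 36 high, from 28 to 64 above the plate's top (this point 46 above it), axes as the bed's. The jaw under it is a bar 20 thick along x, 226 long along y, from 6 to 28 above the plate's top.
- comb_grip (a point): wooden comb fence, 200 g, at first standing on its teeth. Point: centre of its handle, 24 (own x) x 40 (y) x 32 mm high, on mid-spine. Spine 24 x 200 x 28 high: top 16, underside 44 below this point. Five teeth 24 (x) x 10 (y), round-tipped, at y = -80, -40, 0, 40, 80, tips 66 below it. Home, the spine rests on the plate: point 44 above seat, y along the bed's y (either way round).
- tray: fixed shallow wooden tray, 90 (x) x 180 (y) x 18 high outside, walls and floor 5 thick, open on top; origin under its centre on the table.
- setbar_mid (a point): steel setting bar, 24 (x) x 120 (y) x 20 high, 250 g; this point is its centre. It starts lying on the bed's ribs, across the lanes.
- block0_mid (a point): paint-test block: lime-wood bar 80 long (its x) x 28 wide (y) x 30 mm high (z), 90 g, white gesso and a brown paint patch on top; this point is its centre, 15 above its underside. It starts on the table, paint up. Two to four such blocks are present (an absent one reads None), all alike; any may go in any lane.
- block1_mid (a point): paint-test block: lime-wood bar 80 long (its x) x 28 wide (y) x 30 mm high (z), 90 g, white gesso and a brown paint patch on top; this point is its centre, 15 above its underside. It starts on the table, paint up. Two to four such blocks are present (an absent one reads None), all alike; any may go in any lane.
- block2_mid (a point): paint-test block: lime-wood bar 80 long (its x) x 28 wide (y) x 30 mm high (z), 90 g, white gesso and a brown paint patch on top; this point is its centre, 15 above its underside. It starts on the table, paint up. Two to four such blocks are present (an absent one reads None), all alike; any may go in any lane.
- block3_mid (a point): paint-test block: lime-wood bar 80 long (its x) x 28 wide (y) x 30 mm high (z), 90 g, white gesso and a brown paint patch on top; this point is its centre, 15 above its underside. It starts on the table, paint up. Two to four such blocks are present (an absent one reads None), all alike; any may go in any lane.
- jar: bystander: closed glass jar with red cap, 70 across x 100 high, origin under its centre; do not move it.
- vial: bystander: small amber vial with white cap, 36 across x 55 high, origin under its centre; do not move it.
- spatula: bystander: spatula about 180 long lying on the table; do not move it.

How it is judged (in metres and radians):
On the way, in this order (a step that is already met when the one before it is completed fails the run):
1. the comb fence is fully home, every tooth in its slot, with the jaw drawn right back (horizontal distance between comb_grip and seat below 0.004 m and z of comb_grip in the frame of seat below 0.047 m and angle between the y axis of comb_grip and the y axis of bed, either way round below 0.05 rad and angle between comb_grip's own z axis and vertical below 0.06 rad and value of joint jaw below 0.008 m), for 0.2 s.
2. every test block lies flat, paint up, in a lane of its own between the drawn-back jaw and the fence ((y of block0_mid in the frame of bed between -0.089 and -0.073 m or y of block0_mid in the frame of bed between -0.035 and -0.019 m or y of block0_mid in the frame of bed between 0.019 and 0.035 m or y of block0_mid in the frame of bed between 0.073 and 0.089 m) and angle between each of block0_mid, block1_mid, block2_mid, block3_mid's own z axis and vertical below 0.08 rad and z of each of block0_mid, block1_mid, block2_mid, block3_mid in the frame of bed below 0.046 m and angle between the x axis of each of block0_mid, block1_mid, block2_mid, block3_mid and the x axis of bed, either way round below 0.15 rad and x of block0_mid in the frame of bed between -0.005 and 0.05 m and (y of block1_mid in the frame of bed between -0.089 and -0.073 m or y of block1_mid in the frame of bed between -0.035 and -0.019 m or y of block1_mid in the frame of bed between 0.019 and 0.035 m or y of block1_mid in the frame of bed between 0.073 and 0.089 m) and x of block1_mid in the frame of bed between -0.005 and 0.05 m and (y of block2_mid in the frame of bed between -0.089 and -0.073 m or y of block2_mid in the frame of bed between -0.035 and -0.019 m or y of block2_mid in the frame of bed between 0.019 and 0.035 m or y of block2_mid in the frame of bed between 0.073 and 0.089 m) and x of block2_mid in the frame of bed between -0.005 and 0.05 m and (y of block3_mid in the frame of bed between -0.089 and -0.073 m or y of block3_mid in the frame of bed between -0.035 and -0.019 m or y of block3_mid in the frame of bed between 0.019 and 0.035 m or y of block3_mid in the frame of bed between 0.073 and 0.089 m) and x of block3_mid in the frame of bed between -0.005 and 0.05 m and horizontal distance between comb_grip and seat below 0.004 m and z of comb_grip in the frame of seat below 0.047 m and angle between the y axis of comb_grip and the y axis of bed, either way round below 0.05 rad and angle between comb_grip's own z axis and vertical below 0.06 rad and value of joint jaw below 0.02 m), for 0.2 s.
3. the jaw, slid shut, presses firmly on the blocks (value of joint jaw above 0.034 m and (contact force between jaw and block0 above 1.5 N or contact force between jaw and block1 above 1.5 N or contact force between jaw and block2 above 1.5 N or contact force between jaw and block3 above 1.5 N)), for 0.2 s.
At the end, for the whole second after the job is handed in: Comb fully home (within 3 mm of the plate, 4 mm of the slot row, upright); every block flat, paint up, in its own lane (8 mm, 0.15 rad), within 5 mm of lying against the fence; jaw shut on the blocks (travel 0.034 to 0.042); setting bar flat inside the tray; all at rest (horizontal distance between comb_grip and seat below 0.004 m and z of comb_grip in the frame of seat below 0.047 m and angle between the y axis of comb_grip and the y axis of bed, either way round below 0.05 rad and angle between comb_grip's own z axis and vertical below 0.06 rad and (y of block0_mid in the frame of bed between -0.089 and -0.073 m or y of block0_mid in the frame of bed between -0.035 and -0.019 m or y of block0_mid in the frame of bed between 0.019 and 0.035 m or y of block0_mid in the frame of bed between 0.073 and 0.089 m) and angle between each of block0_mid, block1_mid, block2_mid, block3_mid's own z axis and vertical below 0.08 rad and z of each of block0_mid, block1_mid, block2_mid, block3_mid in the frame of bed below 0.046 m and angle between the x axis of each of block0_mid, block1_mid, block2_mid, block3_mid and the x axis of bed, either way round below 0.15 rad and x of block0_mid in the frame of bed between -0.005 and 0.05 m and (y of block1_mid in the frame of bed between -0.089 and -0.073 m or y of block1_mid in the frame of bed between -0.035 and -0.019 m or y of block1_mid in the frame of bed between 0.019 and 0.035 m or y of block1_mid in the frame of bed between 0.073 and 0.089 m) and x of block1_mid in the frame of bed between -0.005 and 0.05 m and (y of block2_mid in the frame of bed between -0.089 and -0.073 m or y of block2_mid in the frame of bed between -0.035 and -0.019 m or y of block2_mid in the frame of bed between 0.019 and 0.035 m or y of block2_mid in the frame of bed between 0.073 and 0.089 m) and x of block2_mid in the frame of bed between -0.005 and 0.05 m and (y of block3_mid in the frame of bed between -0.089 and -0.073 m or y of block3_mid in the frame of bed between -0.035 and -0.019 m or y of block3_mid in the frame of bed between 0.019 and 0.035 m or y of block3_mid in the frame of bed between 0.073 and 0.089 m) and x of block3_mid in the frame of bed between -0.005 and 0.05 m and x of block0_mid in the frame of bed between 0.038 and 0.048 m and x of block1_mid in the frame of bed between 0.038 and 0.048 m and x of block2_mid in the frame of bed between 0.038 and 0.048 m and x of block3_mid in the frame of bed between 0.038 and 0.048 m and value of joint jaw between 0.034 and 0.042 m and x of setbar_mid in the frame of tray between -0.035 and 0.035 m and y of setbar_mid in the frame of tray between -0.06 and 0.06 m and z of setbar_mid in the frame of tray below 0.02 m and linear speed of each of block0, block1, block2, block3, setbar below 0.02 m/s); the robot touches nothing.
It fails at once if the jar was disturbed (moved more than 3 cm) (distance of jar from where it was at the start of the episode above 0.03 m).
It fails at once if the vial was disturbed (moved more than 3 cm) (distance of vial from where it was at the start of the episode above 0.03 m).
It fails at once if the spatula was disturbed (moved more than 3 cm) (distance of spatula from where it was at the start of the episode above 0.03 m).
Of block0, block1, block2, block3 only 2 to 4 are there at a start; the rules pass over those that are not, and their reading is None.
At some moment in a run one of block0, block1, block2, block3 may be knocked a few centimetres aside while the robot is not near it.
It also fails if it takes over 210 s, if anything falls off the work surface, if the arm or the gripper's body presses on something with over 40 N, if the wrist force passes 120 N, or if a joint passes its speed limit or range.

## Working session

There is one attempt and no reset: what is moved stays moved. The work goes in short steps, Python scripts to look and compute and a tool call to move; the robot and the scene stay as the last step left them, time stands still between calls to the robot, and variables do not carry over. Pictures are saved under pics/ and viewed, about 12 in all and at most 16, crops included, and the job is handed in when it is done.

Besides the shell and the picture viewer there is one more tool, called after "Emit:" by a JSON object that holds its "fn" and its "kwargs", one argument or row to a line. play_rows: Moves the arm, as the interface text tells. Its arguments: {"type":"object","properties":{"plan":{"type":"array"},"grip_force":{"type":"number"}},"required":["plan"]}

```bash
ls; mkdir -p pics
python3 - <<'E'
from rig import sense, optics, ctrl
import cv2
print(sense())
for n in("top","scene"):
    c=optics.capture(n); cv2.imwrite(f"pics/{n}0.png",c["img"])
    print(n,{k:c[k] for k in c if k!="img"})
E
```

```text
pics
{'time_s': 0.0, 'joints': array([ 1.12458291e+00,  3.13439844e-01,  1.49844971e+00, -1.26342460e-05,
        1.33097346e+00, -2.23407601e-01]), 'dq': array([-8.22069285e-04,  1.08995343e-03,  2.90329300e-05, -1.32058291e-04,
       -9.30584355e-04,  9.11167819e-05]), 'tau': array([-1.05491807e-03, -4.12265146e+01, -2.59737647e+01, -2.39760302e-04,
        4.21865378e-03,  9.95796086e-06]), 'eef_pos': array([115.91318878, 511.78145726, 230.73551068]), 'ee_rot': array([-2.02920268e-04,  1.11171106e-01,  9.93801078e-01, -6.01929088e-04]), 'force': array([-0.22874319,  0.02649941, -0.01487118]), 'wrist_torque': array([-0.01516792, -0.01468577, -0.02467014]), 'grip_width': 1.0009426402182802}
top {'fx': 512.3689267460492, 'fy': 512.3689267460492, 'cx': 323.79260672064447, 'cy': 202.16865383830412, 'world_to_cam': array([[ 2.78614095e-02, -9.99606682e-01,  3.19747074e-03,
        -2.99419838e+00],
       [ 9.93568935e-01,  2.80440269e-02,  1.09700972e-01,
        -6.16041811e+02],
       [-1.09747494e-01,  1.20483897e-04,  9.93959493e-01,
        -1.44920543e+03],
       [ 0.00000000e+00,  0.00000000e+00,  0.00000000e+00,
         1.00000000e+00]])}
scene {'fx': 459.7297731273066, 'fy': 459.7297731273066, 'cx': 316.4288813050197, 'cy': 206.48597836627397, 'world_to_cam': array([[ 8.22171356e-01,  5.69205639e-01,  6.26114880e-03,
        -5.24116269e+02],
       [-4.20689803e-01,  6.00169044e-01,  6.80306702e-01,
         1.82296765e+02],
       [ 3.83476663e-01, -5.61962685e-01,  7.32900805e-01,
        -1.44663575e+03],
       [ 0.00000000e+00,  0.00000000e+00,  0.00000000e+00,
         1.00000000e+00]])}
```

View pics/top0.png

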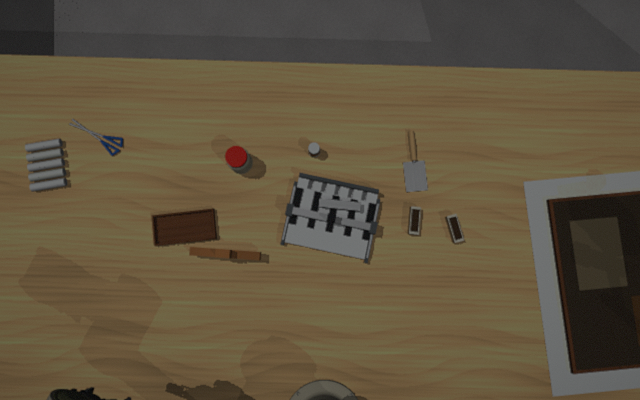

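View pics/scene0.png

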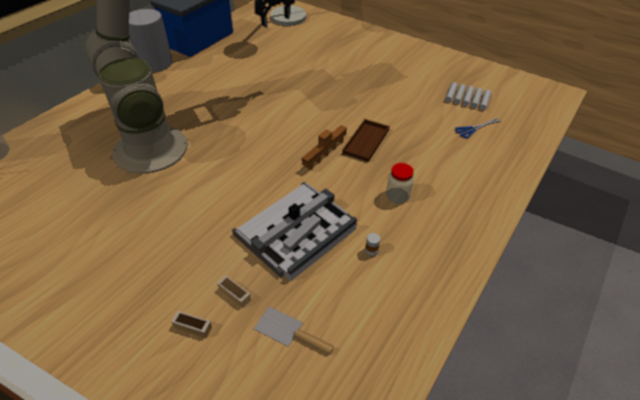

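Two blocks are visible, at top pixels (415,221) and (455,228). The bed is at about (333,217), the tray at (185,226) and the comb at (230,254). The jar is at (238,158), the vial at (314,149) and the spatula at (415,175). Next I'll enlarge the bed area.

Run:
```python
import cv2
a=cv2.imread("pics/top0.png")
c=cv2.convertScaleAbs(cv2.resize(a[160:275,270:470],None,fx=4,fy=4,interpolation=cv2.INTER_CUBIC),alpha=1.5)
cv2.imwrite("pics/c1.png",c)
a=cv2.imread("pics/scene0.png")
c=cv2.convertScaleAbs(cv2.resize(a[110:350,160:430],None,fx=2.5,fy=2.5,interpolation=cv2.INTER_CUBIC),alpha=1.5)
cv2.imwrite("pics/c2.png",c)
```

```text
(no output)
```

View pics/c1.png

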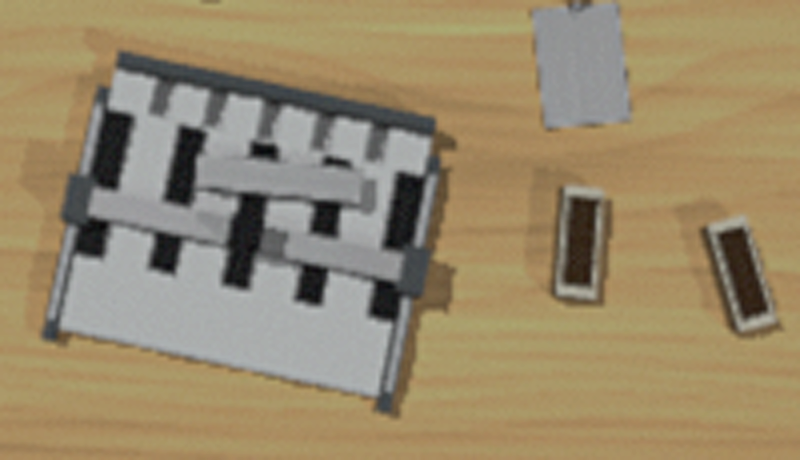

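View pics/c2.png

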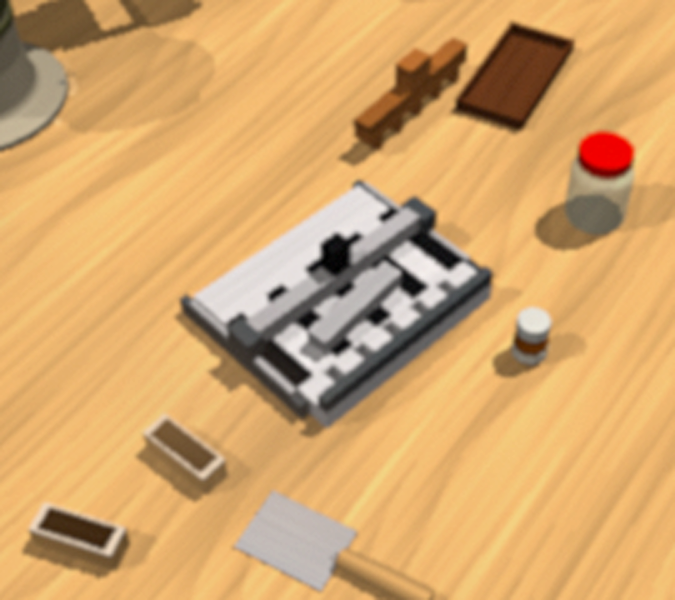

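The bed's +x points away from the robot, turned slightly clockwise. The jaw is partly shut, with the setting bar lying in front of it. I'll write helpers and get rough positions.

```bash
cat > h.py <<'E'
import numpy as np, cv2
from scipy.spatial.transform import Rotation as R
from rig import sense, optics, ctrl
def cap(n,name=None):
    c=optics.capture(n)
    if name: cv2.imwrite(f"pics/{name}.png",c["img"])
    return c
def ray(c,uv,z):
    """pixels -> world points on plane z"""
    uv=np.atleast_2d(np.asarray(uv,float))
    d=np.c_[(uv[:,0]-c["cx"])/c["fx"],-(uv[:,1]-c["cy"])/c["fy"],-np.ones(len(uv))]
    T=c["world_to_cam"]; Rw=T[:3,:3].T; o=-Rw@T[:3,3]
    w=d@Rw.T
    return o+w*((z-o[2])/w[:,2])[:,None]
def proj(c,P):
    P=np.atleast_2d(P); q=P@c["world_to_cam"][:3,:3].T+c["world_to_cam"][:3,3]
    return np.c_[c["cx"]-c["fx"]*q[:,0]/q[:,2],c["cy"]+c["fy"]*q[:,1]/q[:,2]]
def st():
    s=sense(); q=s["ee_rot"]; M=R.from_quat([q[1],q[2],q[3],q[0]]).as_matrix()
    print("t %.2f pos %s F %s w %.2f yaw_y(deg) %.2f tilt %.2f"%(s["time_s"],s["eef_pos"].round(1),s["force"].round(1),s["grip_width"],np.degrees(np.arctan2(M[1,1],M[0,1])),np.degrees(np.arccos(-M[2,2]))),"j",s["joints"].round(2))
    return s,M
def rects(c,mask,z,amin=30,roi=None):
    """min-area rects of mask blobs, mapped to plane z: centre, sides, angle of the long side"""
    out=[]
    for k in cv2.findContours(mask.astype(np.uint8),cv2.RETR_EXTERNAL,cv2.CHAIN_APPROX_NONE)[0]:
        if cv2.contourArea(k)<amin: continue
        w=ray(c,k[:,0],z)[:,:2].astype(np.float32)
        r=cv2.minAreaRect(w); b=cv2.boxPoints(r); e=[b[1]-b[0],b[2]-b[1]]
        e.sort(key=np.linalg.norm); l=e[1]
        out.append((k[:,0].mean(0).round(0),np.round(r[0],1),np.round([np.linalg.norm(l),np.linalg.norm(e[0])],1),round(float(np.degrees(np.arctan2(l[1],l[0]))%180),1)))
    return out
E
python3 - <<'E'
from h import *
c=cap("top"); 
def cp(p): return (p[0]/4+270-.4,p[1]/4+160-.4)
print("ledge back", ray(c,[cp((118,52)),cp((434,118))],44))
print("plate front", ray(c,[cp((60,330)),cp((380,397))],26))
print("setbar", ray(c,[cp((200,155)),cp((375,180)),cp((372,207)),cp((198,185))],51))
hsv=cv2.cvtColor(c["img"],cv2.COLOR_BGR2HSV); H,S,V=cv2.split(hsv)
m=(S<70)&(V>60); m[:,:395]=0; m[:200]=0; m[:,480:]=0
print("blocks",rects(c,m,30))
m=(S>120)&(V<75); m[:,:140]=0;m[:190]=0;m[250:]=0;m[:,230:]=0
print("tray",rects(c,m,18,200))
m=(V>20); 
for p in[(190,248),(270,262)]: print("comb ends",ray(c,p,50))
print(ray(c,(238,158),100),ray(c,(314,149),55),ray(c,[(405,160),(427,191)],0))
print("arm",st()[0]["eef_pos"]); w=cap("wrist","w0"); T=w["world_to_cam"]; print(-T[:3,:3].T@T[:3,3], T[:3,:3].round(2), w["fx"])
E
```

```text
ledge back [[ 698.77310451   88.07918531   44.        ]
 [ 657.08925359 -141.21673763   44.        ]]
plate front [[ 497.72600449  124.05948401   26.        ]
 [ 456.14011509 -107.5958007    26.        ]]
setbar [[624.65255566  26.58770845  51.        ]
 [610.19375656 -99.01243131  51.        ]
 [590.75089025 -97.24663747  51.        ]
 [603.03318534  27.39559715  51.        ]]
blocks [(array([455., 228.]), array([ 552.2, -366.9]), array([81.1, 30.7], dtype=float32), 16.9), (array([415., 220.]), array([ 571.7, -249.8]), array([81.8, 30.7], dtype=float32), 176.5)]
tray [(array([184., 227.]), array([533.8, 418.6]), array([181.9,  91.2], dtype=float32), 98.3)]
comb ends [[472.85160942 389.47896792  50.        ]]
comb ends [[439.79656118 161.47944729  50.        ]]
[[725.75548564 256.99501978 100.        ]] [[767.07475129  46.83370875  55.        ]] [[ 753.27064999 -224.89273879    0.        ]
 [ 661.63741674 -291.22428871    0.        ]]
t 0.15 pos [116.  511.9 230.9] F [-0.3 -0.5 -0.2] w 1.00 yaw_y(deg) 77.24 tilt 0.05 j [ 1.12  0.31  1.5  -0.    1.33 -0.22]
arm [115.95277244 511.86408534 230.9164206 ]
[ 34.954906   530.46704879 373.37485981] [[ 0.22  0.98 -0.  ]
 [-0.92  0.21 -0.33]
 [-0.32  0.07  0.95]] 300.8501229254156
```

Bed origin is about (560,-6), yaw about -10.1°. The tray is at (534,419), yaw 8°. Next I'll move to a viewing pose in front of the bed.

Emit:
{"fn": "play_rows", "kwargs": {
  "plan": [
    [23,-33,0,0,0,0.01,1],
    [23,-33,0,0,0,0.01,1],
    [23,-33,0,0,0,0.01,1],
    [23,-33,0,0,0,0.01,1],
    [23,-33,0,0,0,0.01,1]
  ]
}}

```text
time_s: 0.62
eef_pos: [229.6, 344.2, 229.0]
ee_rot: [-0.001, 0.08, 0.997, -0.001]
force: [1.6, 0.5, -0.2]
grip_width: 0.999
```

Emit:
{"fn": "play_rows", "kwargs": {
  "plan": [
    [23,-33,0,0,0,0,1],
    [23,-33,0,0,0,0,1],
    [23,-33,0,0,0,0,1],
    [23,-33,0,0,0,0,1],
    [23,-33,0,0,0,0,1]
  ]
}}

```text
time_s: 1.03
eef_pos: [346.4, 171.2, 229.4]
ee_rot: [-0.0, 0.078, 0.997, -0.0]
force: [1.1, 0.2, 0.5]
grip_width: 1.001
```

Emit:
{"fn": "play_rows", "kwargs": {
  "plan": [
    [23,-33,0,0,0,0,1],
    [23,-33,0,0,0,0,1],
    [23,-33,0,0,0,0,1],
    [23,-33,0,0,0,0,1],
    [23,-33,0,0,0,0,1]
  ]
}}

```text
time_s: 1.45
eef_pos: [463.0, -1.7, 229.9]
ee_rot: [0.001, 0.079, 0.997, -0.0]
force: [0.4, 0.0, 0.0]
grip_width: 0.998
```

Emit:
{"fn": "play_rows", "kwargs": {
  "plan": [
    [0,0,0,0,0,0,1],
    [0,0,0,0,0,0,1]
  ]
}}

```text
time_s: 1.62
eef_pos: [465.8, -7.9, 228.9]
ee_rot: [0.001, 0.083, 0.997, -0.0]
force: [-0.8, -0.1, 0.1]
grip_width: 1.001
```

Run:
```python
from h import *
st(); c=cap("wrist","w1"); print(c["cx"],c["cy"])
cv2.imwrite("pics/w1b.png",cv2.convertScaleAbs(cv2.resize(c["img"],(800,500)),alpha=1.4))
import pickle; pickle.dump(c,open("w1.pkl","wb"))
```

```text
t 1.62 pos [465.8  -7.9 228.9] F [-0.8 -0.1  0.1] w 1.00 yaw_y(deg) 80.47 tilt 0.08 j [-0.27  0.18  1.67 -0.    1.29 -1.67]
323.9327230622053 198.5602348458887
```

View pics/w1b.png

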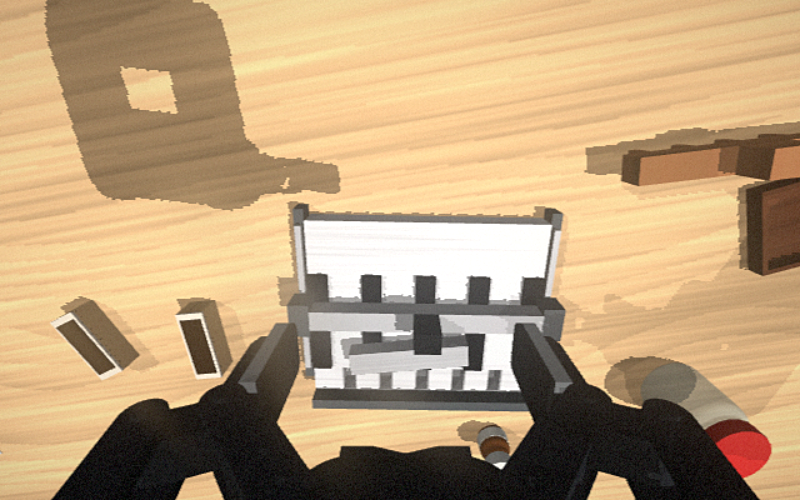

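The wrist view (800x500) shows the whole bed: front plate corners at about (300,215) and (555,215), jaw bar top between rows 313 and 332, handle at (428,330), setting bar from (350,357) to (467,352), and slots at row 380. It also shows both blocks, the comb and the tray.

```bash
cat >> h.py <<'E'
BO=np.array([560.2,-6.1]); BY=np.radians(-10.1)
def tobed(P,o=None,yaw=None):
    o=BO if o is None else o; yaw=BY if yaw is None else yaw
    u=np.array([np.cos(yaw),np.sin(yaw)]); v=np.array([-u[1],u[0]])
    d=np.atleast_2d(P)[:,:2]-o; return np.c_[d@u,d@v]
def toworld(B,o=None,yaw=None):
    o=BO if o is None else o; yaw=BY if yaw is None else yaw
    u=np.array([np.cos(yaw),np.sin(yaw)]); v=np.array([-u[1],u[0]])
    B=np.atleast_2d(B); return o+B[:,:1]*u+B[:,1:2]*v
E
python3 - <<'E'
from h import *
import pickle; c=pickle.load(open("w1.pkl","rb"))
g=cv2.cvtColor(c["img"],cv2.COLOR_BGR2GRAY)
m=(g<45).astype(np.uint8); m[:215]=0; m[245:]=0; m[:,:235]=0; m[:,450:]=0
for k in cv2.findContours(m,cv2.RETR_EXTERNAL,cv2.CHAIN_APPROX_NONE)[0]:
    x,y,w,h=cv2.boundingRect(k)
    if w*h>60: print(x,y,w,h,"bed of front-centre z26",tobed(ray(c,(x+w/2-.5,y),26)).round(1))
f=lambda p,z:tobed(ray(c,(p[0]/1.25-.1,p[1]/1.25-.1),z)).round(1)[0]
print("plate front",f((305,221),26),f((548,223),26))
print("jaw back top",f((350,313),54),f((500,313),54),"front top",f((350,332),54),f((500,332),54))
print("handle top L,R back",f((413,312),90),f((441,312),90))
print("ledge back",f((313,408),44),f((530,411),44))
print("slots row", [f((p,380),26) for p in (348,384,421,457,494)])
print("setbar", [f(p,51) for p in((349,347),(467,335),(350,372))])
for col in(285,400): print(g[235:275,col])
E
```

```text
301 221 4 21 bed of front-centre z26 [[-26.  -44.3]]
plate front [ -82.4 -112.9] [-82.6 117.7]
jaw back top [ -0.1 -69.6] [-1.4 72.9] front top [ 20.7 -70.4] [19.3 74.8]
handle top L,R back [-21.4 -10.8] [-21.7  12.7]
ledge back [ 121.5 -115.7] [123.4 119.3]
slots row [array([ 99. , -79.5]), array([ 98.6, -39.7]), array([98.3,  1.3]), array([97.9, 41.1]), array([97.5, 82. ])]
setbar [array([ 39.6, -72.6]), array([24.8, 43.6]), array([ 69.3, -72.7])]
[184 191 107 112 122 122  95  73  78  79  72  71  80  77  71 105 161 149
 148 149 150 149 149 151 151 148 147 145 149 146 172 172 182 179 183 113
 109 119 117 119]
[185 182 185 184 192 111 116 124 104  69  79  71  78  75  69  67  61  96
 141 148 159 156 158 154 153 159 154 155 156 152 155 148 177 180 184 180
 183 181 183 176]
```

Emit:
{"fn": "play_rows", "kwargs": {
  "plan": [
    [8,0,0,0,0,-0.122,1],
    [8,0,0,0,0,-0.122,1],
    [8,0,0,0,0,-0.122,1],
    [8,0,0,0,0,-0.122,1],
    [8,0,0,0,0,-0.122,1]
  ]
}}

```text
time_s: 2.08
eef_pos: [503.8, -2.3, 229.4]
ee_rot: [-0.0, 0.384, 0.923, -0.0]
force: [-0.2, -1.0, -0.2]
grip_width: 1.0
```

Emit:
{"fn": "play_rows", "kwargs": {
  "plan": [
    [8,0,-10,0,0,-0.122,1],
    [8,0,-10,0,0,-0.122,1],
    [8,0,-10,0,0,-0.122,1],
    [8,0,-10,0,0,-0.122,1],
    [8,0,-10,0,0,-0.122,1]
  ]
}}

```text
time_s: 2.5
eef_pos: [543.8, 5.0, 180.7]
ee_rot: [0.002, 0.649, 0.761, 0.0]
force: [-0.0, -0.3, -0.2]
grip_width: 1.001
```

Emit:
{"fn": "play_rows", "kwargs": {
  "plan": [
    [8,0,0,0,0,-0.122,1],
    [8,0,0,0,0,-0.122,1],
    [8,0,0,0,0,-0.117,1],
    [0,0,0,0,0,0,1],
    [0,0,0,0,0,0,1]
  ]
}}

```text
time_s: 2.92
eef_pos: [565.8, 12.4, 178.5]
ee_rot: [-0.0, 0.778, 0.628, -0.002]
force: [0.1, -0.9, 0.1]
grip_width: 1.003
```

```bash
sed -i 's/560.2,-6.1/562.9,-5.1/' h.py
python3 - <<'E'
from h import *
st(); print(toworld([7.3,0]))
E
```

```text
t 2.92 pos [565.8  12.4 178.5] F [ 0.1 -0.9  0.1] w 1.00 yaw_y(deg) -12.14 tilt 0.19 j [-0.18  0.45  1.45 -0.    1.25  0.03]
[[570.08687321  -6.3801771 ]]
```

Emit:
{"fn": "play_rows", "kwargs": {
  "plan": [
    [4,-19,-38,0,0,0.035,1],
    [0,0,-38,0,0,0,1],
    [0,0,-38,0,0,0,1],
    [0,0,0,0,0,0,1],
    [0,0,0,0,0,0,1]
  ]
}}

```text
time_s: 3.33
eef_pos: [568.3, -3.5, 65.9]
ee_rot: [0.002, 0.759, 0.651, 0.001]
force: [0.3, -0.7, 0.6]
grip_width: 1.001
```

Run:
```python
from h import *
st(); c=cap("wrist","w2")
cv2.imwrite("pics/w2b.png",cv2.convertScaleAbs(c["img"],alpha=1.4))
```

```text
t 3.33 pos [568.3  -3.5  65.9] F [ 0.3 -0.7  0.6] w 1.00 yaw_y(deg) -8.73 tilt 0.28 j [-0.21  0.58  1.56 -0.    1.   -0.06]
```

View pics/w2b.png

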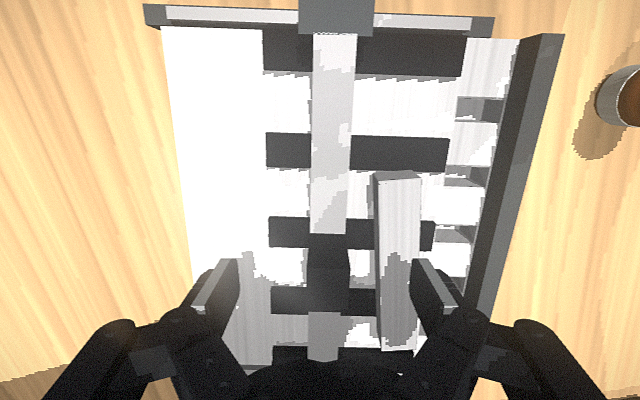

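The handle is between the fingers at (328,285), so I'll close on it and draw the jaw back by 58 mm or more along bed −x.

Emit:
{"fn": "play_rows", "kwargs": {
  "plan": [
    [0,-2,0,0,0,-0.024,-1],
    [0,0,0,0,0,0,-1],
    [0,0,0,0,0,0,-1],
    [0,0,0,0,0,0,-1],
    [0,0,0,0,0,0,-1]
  ],
  "grip_force": 40
}}

```text
time_s: 3.8
eef_pos: [571.2, -5.4, 74.2]
ee_rot: [0.007, 0.766, 0.643, 0.004]
force: [0.2, 0.4, -0.9]
grip_width: 0.3
```

Emit:
{"fn": "play_rows", "kwargs": {
  "plan": [
    [0,0,0,0,0,0,-1],
    [-12,2,0,0,0,0,-1],
    [-12,2,0,0,0,0,-1],
    [-12,2,0,0,0,0,-1],
    [0,0,0,0,0,0,-1]
  ]
}}

```text
time_s: 4.22
eef_pos: [535.1, 1.4, 74.7]
ee_rot: [0.007, 0.767, 0.642, 0.006]
force: [-2.3, -1.7, -1.2]
grip_width: 0.226
```

Run:
```python
from h import *
s,_=st(); print(tobed(s["eef_pos"][None]))
```

```text
t 4.22 pos [535.1   1.4  74.7] F [-2.3 -1.7 -1.2] w 0.23 yaw_y(deg) -10.11 tilt 1.07 j [-0.22  0.5   1.67  0.    0.95 -0.04]
[[-28.46474849   1.49318796]]
```

Emit:
{"fn": "play_rows", "kwargs": {
  "plan": [
    [-8,1.4,0,0,0,0,-1],
    [-5,1,0,0,0,0,-1],
    [-4,0.7,0,0,0,0,-1],
    [-3,0.5,0,0,0,0,-1],
    [0,0,0,0,0,0,-1]
  ]
}}

```text
time_s: 4.63
eef_pos: [518.0, 4.6, 74.7]
ee_rot: [0.01, 0.767, 0.642, 0.009]
force: [-2.9, 1.7, 0.3]
grip_width: 0.223
```

Run:
```python
from h import *
s,_=st(); print(tobed(s["eef_pos"][None]))
```

```text
t 4.63 pos [518.    4.6  74.7] F [-2.9  1.7  0.3] w 0.22 yaw_y(deg) -10.18 tilt 1.49 j [-0.22  0.47  1.73  0.    0.92 -0.04]
[[-45.88034411   1.63281256]]
```

Emit:
{"fn": "play_rows", "kwargs": {
  "plan": [
    [-3,0.5,0,0,0,0,-1],
    [-3,0.5,0,0,0,0,-1],
    [-3,0.5,0,0,0,0,-1]
  ]
}}

```text
time_s: 4.88
eef_pos: [518.0, 4.5, 75.0]
ee_rot: [0.018, 0.767, 0.641, 0.017]
force: [17.9, -1.3, -13.2]
grip_width: 0.221
```

Run:
```python
from h import *
s,_=st(); print(tobed(s["eef_pos"][None]))
```

```text
t 4.88 pos [518.    4.5  75. ] F [ 17.9  -1.3 -13.2] w 0.22 yaw_y(deg) -10.29 tilt 2.83 j [-0.22  0.46  1.74  0.01  0.89 -0.04]
[[-45.91735219   1.53005383]]
```

Run:
```python
from h import *
s,M=st(); g=s["eef_pos"]-19*M[:,2]; print(g,tobed(g[None]), R.from_matrix(M).as_matrix().round(3))
```

```text
t 4.88 pos [518.    4.5  75. ] F [ 17.9  -1.3 -13.2] w 0.22 yaw_y(deg) -10.29 tilt 2.83 j [-0.22  0.46  1.74  0.01  0.89 -0.04]
[517.03409933   4.58716317  93.92771152] [[-46.85393115   1.49369011]] [[ 0.178  0.983  0.049]
 [ 0.984 -0.178 -0.007]
 [ 0.002  0.049 -0.999]]
```

Emit:
{"fn": "play_rows", "kwargs": {
  "plan": [
    [3,0,0,0,0,0,0.3],
    [0,0,0,0,0,0,0.3],
    [0,0,0,0,0,0,0.3],
    [0,0,20,0,0,0,0.3],
    [0,0,40,0,0,0,0.3]
  ]
}}

```text
time_s: 5.3
eef_pos: [518.2, 4.7, 130.3]
ee_rot: [0.013, 0.767, 0.641, 0.013]
force: [0.1, -0.7, -1.4]
grip_width: 0.652
```

Run:
```python
from h import *
s,M=st(); print(M.round(3))
```

```text
t 5.30 pos [518.2   4.7 130.3] F [ 0.1 -0.7 -1.4] w 0.65 yaw_y(deg) -10.28 tilt 2.11 j [-0.22  0.38  1.68  0.    1.04 -0.04]
[[ 0.178  0.983  0.037]
 [ 0.984 -0.178 -0.004]
 [ 0.002  0.037 -0.999]]
```

Jaw is at its stop (18 N reaction), so the bed x is now calibrated by contact. Next is the setting bar.

Emit:
{"fn": "play_rows", "kwargs": {
  "plan": [
    [29,-13,20,0.004,0.037,0.036,0.3],
    [29,-13,0,0,0,0.036,0.3],
    [29,-13,0,0,0,0,0.3],
    [0,0,0,0,0,0,0.3],
    [0,0,0,0,0,0,0.3]
  ]
}}

```text
time_s: 5.72
eef_pos: [608.1, -35.5, 160.9]
ee_rot: [0.003, 0.742, 0.67, 0.002]
force: [-0.3, 0.4, -0.3]
grip_width: 0.647
```

```bash
sed -i 's/562.9,-5.1/561.6,-4.9/' h.py
python3 - <<'E'
from h import *
s,M=st(); c=cap("wrist","w3"); import pickle; pickle.dump(c,open("w3.pkl","wb"))
cv2.imwrite("pics/w3b.png",c["img"])
E
```

```text
t 5.72 pos [608.1 -35.5 160.9] F [-0.3  0.4 -0.3] w 0.65 yaw_y(deg) -5.84 tilt 0.40 j [-0.25  0.55  1.33 -0.    1.25 -0.15]
```

View pics/w3b.png

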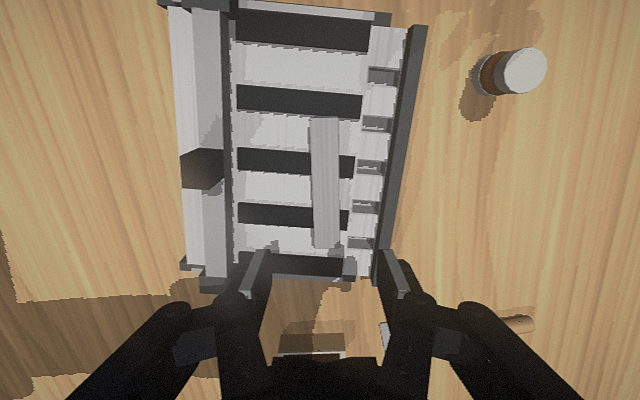

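The wrist view shows the bar top with corners near (309,118), (339,118), (342,247) and (315,248). The slots are at columns 350–400 and the jaw is fully back at left.

Run:
```python
from h import *
import pickle; c=pickle.load(open("w3.pkl","rb"))
print("setbar",ray(c,[(309,118),(339,118),(342,247),(315,248)],51).round(1))
f=lambda p,z:tobed(ray(c,p,z)).round(1)[0]
print("ledge back top corners",f((427,25),44),"front top",f((413,25),44),f((375,270),44))
g=cv2.cvtColor(c["img"],cv2.COLOR_BGR2GRAY)
# ribs: dark blobs; top-face centre line at z=31 sampled along column 265 / 345
for col in(262,290):
    r=g[0:285,col]<55; e=np.flatnonzero(np.diff(r.astype(int)))
    print(col,[(int(v),f((col,v+.5),31).tolist()) for v in e])
cv2.imwrite("pics/w3s.png",cv2.resize(g[30:290,330:430],None,fx=5,fy=2.3,interpolation=cv2.INTER_CUBIC)) 
for row in (10,30,100,150): print(row,[ (int(v),) for v in np.flatnonzero(abs(np.diff(g[row,200:440].astype(int)))>25)+200])
```

```text
setbar [[604.8  31.5  51. ]
 [629.1  29.   51. ]
 [621.8 -88.4  51. ]
 [596.4 -86.7  51. ]]
ledge back top corners [121.6 118. ] front top [110.9 117.2] [109.9 -98.6]
262 [(9, [-6.1, 121.6]), (32, [-6.0, 105.5]), (33, [-6.0, 104.8]), (35, [-6.0, 103.4]), (36, [-5.9, 102.7]), (37, [-5.9, 101.9]), (38, [-5.9, 101.2]), (42, [-5.9, 98.3]), (86, [-5.7, 64.8]), (88, [-5.7, 63.2]), (91, [-5.7, 60.8]), (92, [-5.7, 60.0]), (94, [-5.7, 58.4]), (95, [-5.7, 57.6]), (96, [-5.7, 56.8]), (99, [-5.6, 54.3]), (101, [-5.6, 52.7]), (102, [-5.6, 51.9]), (104, [-5.6, 50.2]), (106, [-5.6, 48.6]), (108, [-5.6, 46.9]), (110, [-5.6, 45.2]), (148, [-5.4, 12.1]), (150, [-5.4, 10.3]), (151, [-5.3, 9.4]), (152, [-5.3, 8.5]), (153, [-5.3, 7.6]), (155, [-5.3, 5.7]), (156, [-5.3, 4.8]), (160, [-5.3, 1.1]), (161, [-5.3, 0.2]), (163, [-5.3, -1.7]), (166, [-5.3, -4.5]), (167, [-5.3, -5.5]), (168, [-5.2, -6.4]), (170, [-5.2, -8.3]), (203, [-5.0, -40.9]), (209, [-5.0, -47.1]), (210, [-5.0, -48.2]), (211, [-5.0, -49.2]), (217, [-4.9, -55.5]), (218, [-4.9, -56.6]), (222, [-4.9, -60.9]), (223, [-4.9, -61.9]), (279, [-4.5, 
[... 628 characters left out ...]
0, -45.2]), (212, [22.2, -48.3]), (215, [22.3, -51.5]), (218, [22.4, -54.7]), (220, [22.5, -56.8]), (221, [22.5, -57.9]), (222, [22.6, -58.9]), (223, [22.6, -60.0]), (226, [22.7, -63.2]), (254, [23.9, -94.6]), (262, [24.2, -103.9]), (266, [24.4, -108.7]), (267, [24.4, -109.9]), (268, [24.5, -111.0]), (270, [24.6, -113.5]), (272, [24.6, -115.9]), (273, [24.7, -117.1])]
10 [(217,), (219,), (267,)]
30 [(219,), (220,), (228,), (234,), (235,), (369,), (370,), (406,), (407,), (426,), (427,)]
100 [(220,), (221,), (230,), (235,), (236,), (361,), (362,), (394,), (395,), (396,), (414,), (415,)]
150 [(232,), (235,), (236,), (286,), (307,), (308,), (309,), (310,), (386,), (387,), (388,), (389,), (406,)]
```

Emit:
{"fn": "play_rows", "kwargs": {
  "plan": [
    [5,6,-35,0,0,0.035,0.1],
    [0,0,-35,0,0,0,0.1],
    [0,0,-35,0,0,0,0.1],
    [0,0,-10,0,0,0,0.1],
    [0,0,0,0,0,0,0.1]
  ]
}}

```text
time_s: 6.18
eef_pos: [609.7, -27.4, 44.8]
ee_rot: [0.004, 0.729, 0.684, 0.002]
force: [-0.2, -0.1, 0.0]
grip_width: 0.551
```

```bash
sed -i 's/561.6,-4.9/562.6,-5.0/' h.py
python3 - <<'E'
from h import *
s,M=st(); print(M.round(3))
E
```

```text
t 6.18 pos [609.7 -27.4  44.8] F [-0.2 -0.1  0. ] w 0.55 yaw_y(deg) -3.68 tilt 0.53 j [-0.24  0.69  1.43 -0.    1.01 -0.17]
[[ 0.064  0.998  0.009]
 [ 0.998 -0.064 -0.003]
 [-0.002  0.009 -1.   ]]
```

Emit:
{"fn": "play_rows", "kwargs": {
  "plan": [
    [3.5,-2,-9,0,0.009,0,0.1],
    [0,0,-1,0,0,0,0.1]
  ]
}}

```text
time_s: 6.35
eef_pos: [613.6, -29.2, 36.6]
ee_rot: [0.001, 0.729, 0.684, -0.001]
force: [0.3, 0.5, -1.1]
grip_width: 0.553
```

Emit:
{"fn": "play_rows", "kwargs": {
  "plan": [
    [0,0,0,0,0,0,-1],
    [0,0,0,0,0,0,-1],
    [0,0,0,0,0,0,-1],
    [0,0,0,0,0,0,-1],
    [0,0,0,0,0,0,-1]
  ]
}}

```text
time_s: 6.77
eef_pos: [615.4, -29.7, 40.9]
ee_rot: [0.004, 0.729, 0.684, 0.001]
force: [0.1, 0.3, -3.2]
grip_width: 0.269
```

Run:
```python
from h import *
s,M=st()
```

```text
t 6.77 pos [615.4 -29.7  40.9] F [ 0.1  0.3 -3.2] w 0.27 yaw_y(deg) -3.67 tilt 0.44 j [-0.24  0.7   1.41 -0.    1.02 -0.17]
```

Emit:
{"fn": "play_rows", "kwargs": {
  "plan": [
    [0,0,0,0,0,0,-0.2],
    [-2,0,-5,0,0,0,-0.2],
    [0,0,-2,0,0,0,-0.2],
    [0,0,0,0,0,0,-0.2]
  ]
}}

```text
time_s: 7.1
eef_pos: [613.9, -29.9, 34.6]
ee_rot: [0.005, 0.729, 0.684, 0.001]
force: [0.1, -0.1, 0.4]
grip_width: 0.398
```

Emit:
{"fn": "play_rows", "kwargs": {
  "plan": [
    [0,0,-1,0,0,0,-1],
    [0,0,-1,0,0,0,-1],
    [0,0,0,0,0,0,-1],
    [0,0,0,0,0,0,-1]
  ],
  "grip_force": 60
}}

```text
time_s: 7.43
eef_pos: [614.2, -29.9, 34.0]
ee_rot: [0.005, 0.729, 0.684, 0.001]
force: [-0.5, 0.6, -2.3]
grip_width: 0.265
```

Emit:
{"fn": "play_rows", "kwargs": {
  "plan": [
    [0,0,35,0,0,0,-1],
    [0,0,35,0,0,0,-1],
    [0,0,35,0,0,0,-1],
    [0,20,10,0,0,0,-1]
  ]
}}

```text
time_s: 7.77
eef_pos: [610.4, -11.5, 146.9]
ee_rot: [0.0, 0.73, 0.683, -0.002]
force: [1.1, -0.6, -2.3]
grip_width: 0.265
```

Emit:
{"fn": "play_rows", "kwargs": {
  "plan": [
    [-6,36,0,0,0,0.042,-1],
    [-6,36,0,0,0,0.042,-1],
    [-6,36,0,0,0,0.042,-1],
    [-6,36,0,0,0,0.042,-1],
    [-6,36,0,0,0,0.042,-1]
  ]
}}

```text
time_s: 8.18
eef_pos: [580.4, 170.6, 149.2]
ee_rot: [0.002, 0.655, 0.756, -0.001]
force: [0.4, -0.4, -2.8]
grip_width: 0.264
```

Emit:
{"fn": "play_rows", "kwargs": {
  "plan": [
    [-8,36,0,0,0,0,-1],
    [-8,36,0,0,0,0,-1],
    [-8,36,0,0,0,0,-1],
    [-8,36,0,0,0,0,-1],
    [-8,36,0,0,0,0,-1]
  ]
}}

```text
time_s: 8.6
eef_pos: [536.0, 359.0, 146.2]
ee_rot: [0.001, 0.654, 0.756, -0.003]
force: [0.1, -0.4, -2.8]
grip_width: 0.266
```

Emit:
{"fn": "play_rows", "kwargs": {
  "plan": [
    [-5,30,0,0,0,0,-1],
    [0,0,0,0,0,0,-1]
  ]
}}

```text
time_s: 8.77
eef_pos: [527.0, 396.5, 144.5]
ee_rot: [-0.0, 0.652, 0.758, -0.003]
force: [0.8, -0.3, -2.0]
grip_width: 0.264
```

Run:
```python
from h import *
s,M=st(); c=cap("wrist","w4"); print(M.round(3)); cv2.imwrite("pics/w4b.png",c["img"])
import pickle; pickle.dump(c,open("w4.pkl","wb"))
```

```text
t 8.77 pos [527.  396.5 144.5] F [ 0.8 -0.3 -2. ] w 0.26 yaw_y(deg) 8.62 tilt 0.38 j [ 0.47  0.68  1.15 -0.    1.31  0.32]
[[-0.15   0.989 -0.004]
 [ 0.989  0.15  -0.005]
 [-0.004 -0.005 -1.   ]]
```

View pics/w4b.png

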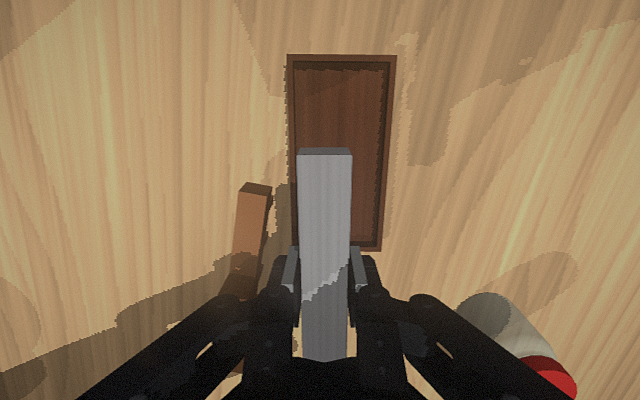

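The bar is held, lying along the tray: tray outline (287,55), (397,55), (380,250), with the comb's far end at about (255,190).

Run:
```python
from h import *
import pickle; c=pickle.load(open("w4.pkl","rb"))
print(ray(c,[(287,55),(397,55),(380,250)],18).round(1)); print("comb end",ray(c,[(240,184),(272,185),(268,194),(238,192)],50).round(1))
```

```text
[[481.1 504.8  18. ]
 [569.2 518.   18. ]
 [593.  341.6  18. ]]
comb end [[457.6 400.5  50. ]
 [483.7 403.6  50. ]
 [481.1 395.4  50. ]
 [456.4 393.4  50. ]]
```

Emit:
{"fn": "play_rows", "kwargs": {
  "plan": [
    [4,12,-35,0,0,0,-1],
    [4,11,-35,0,0,0,-1],
    [0,0,-25,0,0,0,-1],
    [0,0,0,0,0,0,-1]
  ]
}}

```text
time_s: 9.15
eef_pos: [536.6, 416.0, 46.0]
ee_rot: [0.001, 0.653, 0.758, -0.003]
force: [-0.5, -0.6, -4.3]
grip_width: 0.264
```

Emit:
{"fn": "play_rows", "kwargs": {
  "plan": [
    [0,6,-20,0,0,0,-1],
    [0,0,-12,0,0,0,-1],
    [0,0,-3,0,0,0,-1],
    [0,0,-1,0,0,0,-1]
  ]
}}

```text
time_s: 9.48
eef_pos: [538.6, 419.0, 10.9]
ee_rot: [0.002, 0.654, 0.757, -0.004]
force: [0.5, 0.1, -2.5]
grip_width: 0.262
```

Emit:
{"fn": "play_rows", "kwargs": {
  "plan": [
    [0,0,-2,0,0,0,-1],
    [0,0,-1,0,0,0,-0.2],
    [0,0,0,0,0,0,-0.2],
    [0,0,20,0,0,0,-0.2],
    [0,0,35,0,0,0,-0.2]
  ]
}}

```text
time_s: 9.9
eef_pos: [538.8, 417.1, 63.7]
ee_rot: [0.001, 0.654, 0.756, -0.005]
force: [0.0, -0.2, 0.2]
grip_width: 0.395
```

Emit:
{"fn": "play_rows", "kwargs": {
  "plan": [
    [-15,-30,35,0,0,0,0.4],
    [-15,-35,10,0,0,0,0.4],
    [-15,-35,0,0,0,0,0.4],
    [-5,-20,0,0,0,0,0.4],
    [0,0,0,0,0,0,0.4]
  ]
}}

```text
time_s: 10.32
eef_pos: [493.4, 300.2, 120.0]
ee_rot: [0.007, 0.653, 0.757, 0.007]
force: [-0.0, -0.1, -0.0]
grip_width: 0.695
```

Run:
```python
from h import *
s,M=st(); c=cap("wrist","w5"); print(M.round(3)); cv2.imwrite("pics/w5b.png",c["img"])
import pickle; pickle.dump(c,open("w5.pkl","wb"))
```

```text
t 10.32 pos [493.4 300.2 120. ] F [-0.  -0.1 -0. ] w 0.70 yaw_y(deg) 8.42 tilt 1.12 j [ 0.35  0.52  1.49 -0.01  1.11  0.2 ]
[[-0.146  0.989  0.02 ]
 [ 0.989  0.146  0.001]
 [-0.002  0.019 -1.   ]]
```

View pics/w5b.png

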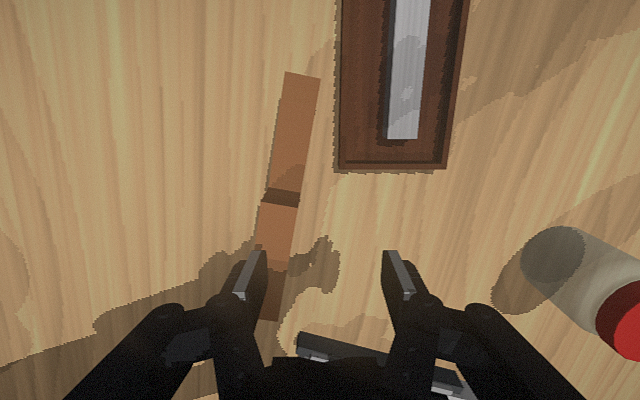

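The setting bar lies flat in the tray. The comb runs from (302,75) down to about (270,320), with its handle step at about (282,196).

Run:
```python
from h import *
import pickle; c=pickle.load(open("w5.pkl","rb"))
hsv=cv2.cvtColor(c["img"],cv2.COLOR_BGR2HSV); H,S,V=cv2.split(hsv)
for r in (85,110,135,160,180,210,225,240):
    row=[(int(x),int(H[r,x]),int(S[r,x]),int(V[r,x])) for x in (230,250,275,290,310,330)] if r in(110,225) else ''
    d=np.flatnonzero(S[r,230:335]>115)+230
    z=50 if r<185 else 82
    print(r,d.min(),d.max(),row, ray(c,[(d.min(),r),(d.max()+1,r)],z)[:,:2].round(1).tolist())
print("end",ray(c,[(284,72),(320,79)],50).round(1)[:,:2],"handle far top edge",ray(c,[(263,199),(298,206)],82).round(1)[:,:2])
```

```text
85 283 319  [[456.2, 385.6], [480.3, 389.2]]
110 279 315 [(230, 17, 102, 183), (250, 17, 104, 184), (275, 19, 92, 188), (290, 13, 127, 147), (310, 12, 133, 144), (330, 17, 105, 170)] [[455.2, 369.5], [479.9, 373.1]]
135 275 310  [[454.0, 352.5], [478.7, 356.1]]
160 272 306  [[453.6, 334.6], [478.2, 338.2]]
180 269 302  [[452.7, 319.6], [477.2, 323.1]]
210 259 297  [[452.2, 308.5], [476.9, 311.9]]
225 257 294 [(230, 17, 100, 183), (250, 16, 102, 175), (275, 13, 136, 148), (290, 13, 140, 149), (310, 16, 106, 175), (330, 16, 101, 185)] [[451.7, 297.8], [476.2, 301.2]]
240 256 291  [[451.8, 286.9], [475.4, 290.1]]
end [[456.  393.6]
 [479.8 392.8]] handle far top edge [[454.1 316.3]
 [476.5 314.6]]
```

Emit:
{"fn": "play_rows", "kwargs": {
  "plan": [
    [-15,-3,0,0,0.02,-0.1,0.3],
    [-15,-3,0,0,0,-0.096,0.3],
    [0,0,0,0,0,0,0.3],
    [0,0,0,0,0,0,0.3]
  ]
}}

```text
time_s: 10.7
eef_pos: [465.8, 297.7, 123.7]
ee_rot: [0.001, 0.726, 0.687, 0.004]
force: [0.6, -0.9, -0.4]
grip_width: 0.647
```

Run:
```python
from h import *
s,M=st(); print(M.round(3))
```

```text
t 10.70 pos [465.8 297.7 123.7] F [ 0.6 -0.9 -0.4] w 0.65 yaw_y(deg) -3.14 tilt 0.47 j [0.36 0.47 1.56 0.   1.1  0.41]
[[ 0.055  0.998  0.007]
 [ 0.998 -0.055  0.004]
 [ 0.004  0.007 -1.   ]]
```

Emit:
{"fn": "play_rows", "kwargs": {
  "plan": [
    [-2,-3,-30,-0.004,0.007,0.006,0.1],
    [0,0,-30,0,0,0,0.1],
    [0,0,-14,0,0,0,0.1],
    [0,0,0,0,0,0,0.1]
  ]
}}

```text
time_s: 11.03
eef_pos: [468.4, 298.0, 49.7]
ee_rot: [0.002, 0.72, 0.694, 0.005]
force: [-0.3, 0.8, -0.2]
grip_width: 0.552
```

Run:
```python
from h import *
s,M=st(); print(M.round(3))
```

```text
t 11.03 pos [468.4 298.   49.7] F [-0.3  0.8 -0.2] w 0.55 yaw_y(deg) -2.07 tilt 0.58 j [ 0.36  0.58  1.61 -0.    0.94  0.39]
[[ 0.036  0.999  0.01 ]
 [ 0.999 -0.036  0.003]
 [ 0.004  0.009 -1.   ]]
```

Emit:
{"fn": "play_rows", "kwargs": {
  "plan": [
    [-4.5,-3.5,-1,-0.003,0.01,-0.012,0.1],
    [0,0,0,0,0,0,-0.3],
    [0,0,-1,0,0,0,-1],
    [0,0,-1,0,0,0,-1],
    [0,0,0,0,0,0,-1]
  ],
  "grip_force": 40
}}

```text
time_s: 11.45
eef_pos: [466.1, 295.8, 49.5]
ee_rot: [0.0, 0.723, 0.691, 0.001]
force: [-0.1, -0.3, -0.9]
grip_width: 0.274
```

Emit:
{"fn": "play_rows", "kwargs": {
  "plan": [
    [0,0,0,0,0,0,-1],
    [0,0,0,0,0,0,-1]
  ]
}}

```text
time_s: 11.62
eef_pos: [466.5, 296.0, 50.2]
ee_rot: [0.001, 0.722, 0.691, 0.002]
force: [-0.4, 0.7, -1.8]
grip_width: 0.274
```

Run:
```python
from h import *
s,M=st(); print(M.round(3))
```

```text
t 11.62 pos [466.5 296.   50.2] F [-0.4  0.7 -1.8] w 0.27 yaw_y(deg) -2.52 tilt 0.24 j [0.35 0.58 1.62 0.   0.94 0.4 ]
[[ 0.044  0.999  0.004]
 [ 0.999 -0.044  0.002]
 [ 0.002  0.004 -1.   ]]
```

Emit:
{"fn": "play_rows", "kwargs": {
  "plan": [
    [0,0,30,0,0,0,-1],
    [0,0,35,0,0,0,-1],
    [0,0,35,0,0,0,-1],
    [5,-10,20,0,0,0,-1]
  ]
}}

```text
time_s: 11.95
eef_pos: [467.6, 285.5, 169.9]
ee_rot: [-0.002, 0.722, 0.692, -0.003]
force: [-0.1, 0.7, -1.2]
grip_width: 0.279
```

Emit:
{"fn": "play_rows", "kwargs": {
  "plan": [
    [20,-34,0,0,0,-0.03,-1],
    [20,-34,0,0,0,-0.03,-1],
    [20,-34,0,0,0,-0.03,-1],
    [20,-34,0,0,0,-0.03,-1],
    [20,-34,0,0,0,0,-1]
  ]
}}

```text
time_s: 12.37
eef_pos: [569.9, 114.4, 178.4]
ee_rot: [0.001, 0.76, 0.649, 0.003]
force: [0.9, 1.6, -2.3]
grip_width: 0.274
```

Emit:
{"fn": "play_rows", "kwargs": {
  "plan": [
    [20,-34,0,0,0,0,-1],
    [20,-34,0,0,0,0,-1],
    [20,-34,0,0,0,0,-1],
    [18,-30,0,0,0,0,-1],
    [0,0,0,0,0,0,-1]
  ]
}}

```text
time_s: 12.78
eef_pos: [652.5, -31.8, 178.3]
ee_rot: [0.002, 0.762, 0.647, 0.004]
force: [-0.4, -0.2, -2.2]
grip_width: 0.275
```

Run:
```python
from h import *
s,M=st(); print(M.round(3), toworld([95,0]))
```

```text
t 12.78 pos [652.5 -31.8 178.3] F [-0.4 -0.2 -2.2] w 0.27 yaw_y(deg) -9.36 tilt 0.51 j [-0.23  0.63  1.15  0.    1.35 -0.07]
[[ 0.163  0.987  0.009]
 [ 0.987 -0.163  0.001]
 [ 0.003  0.008 -1.   ]] [[656.1278021  -21.65983898]]
```

Emit:
{"fn": "play_rows", "kwargs": {
  "plan": [
    [3.5,10,-30,0,0.009,-0.013,-1],
    [0,0,-30,0,0,0,-1],
    [0,0,0,0,0,0,-1],
    [0,0,0,0,0,0,-1]
  ]
}}

```text
time_s: 13.12
eef_pos: [657.4, -25.3, 117.6]
ee_rot: [0.001, 0.768, 0.64, 0.001]
force: [-0.6, -0.8, -0.4]
grip_width: 0.282
```

Run:
```python
from h import *
s,M=st(); print(M.round(3)); c=cap("wrist","w6"); 
import pickle; pickle.dump(c,open("w6.pkl","wb"))
cv2.imwrite("pics/w6b.png",cv2.resize(c["img"][0:320,200:520],None,fx=2,fy=1.8,interpolation=cv2.INTER_CUBIC))
```

```text
t 13.12 pos [657.4 -25.3 117.6] F [-0.6 -0.8 -0.4] w 0.28 yaw_y(deg) -10.43 tilt 0.15 j [-0.22  0.7   1.2   0.    1.24 -0.03]
[[ 0.181  0.983  0.003]
 [ 0.983 -0.181  0.   ]
 [ 0.001  0.002 -1.   ]]
```

View pics/w6b.png

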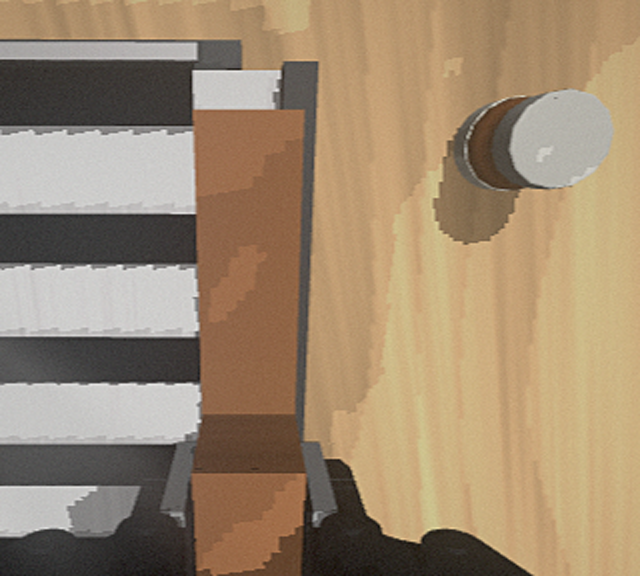

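```bash
cat > m.py <<'E'
from h import *
import pickle,sys
c=pickle.load(open(sys.argv[1],"rb")); zt=float(sys.argv[2])
g=cv2.GaussianBlur(cv2.cvtColor(c["img"],cv2.COLOR_BGR2GRAY),(3,3),0).astype(float)
S=cv2.cvtColor(c["img"],cv2.COLOR_BGR2HSV)[...,1]
# comb spine side edges (saturation), top plane zt
L=[];Rr=[]
for r in range(75,215,5):
    d=np.flatnonzero(S[r,270:365]>100)+270
    d=d[d<int(365)]
    L.append((d.min()-.0,r)); 
    run=d[0]; 
    k=d[0]
    while S[r,k+1]>100: k+=1
    Rr.append((k+1,r))
for n,e in(("L",L),("R",Rr)):
    b=tobed(ray(c,e,zt)); p=np.polyfit(b[:,1],b[:,0],1); print("comb edge",n,"slope",round(p[0],4),"bx at y0",p[1].round(2), "res",np.std(b[:,0]-np.polyval(p,b[:,1])).round(2))
col=S[:,325]; k=np.flatnonzero(col>100); k=[v for v in k if 40<v<80][0]; print("comb end y",tobed(ray(c,(325,k),zt)))
for x in(225,250,275):
    dd=np.diff(g[:,x]); e=[v for v in range(5,255) if abs(dd[v])>18 and abs(dd[v])==abs(dd[max(0,v-3):v+4]).max()]
    print(x,[(v,'+' if dd[v]>0 else '-',round(tobed(ray(c,(x,v+.5),31))[0,1],1)) for v in e])
for r in(40,50):
    dd=np.diff(g[r]); e=[v for v in range(290,375) if abs(dd[v])>12 and abs(dd[v])==abs(dd[v-3:v+4]).max()]
    print(r,[(v,tobed(ray(c,(v+.5,r),44))[0].round(1).tolist()) for v in e])
E
python3 m.py w6.pkl 117.4
```

```text
comb edge L slope 0.0129 bx at y0 86.01 res 0.2
comb edge R slope 0.0054 bx at y0 110.48 res 0.14
comb end y [[99.25957226 94.96639984]]
225 [(23, '+', np.float64(126.8)), (32, '-', np.float64(121.4)), (69, '+', np.float64(98.4)), (73, '+', np.float64(95.8)), (118, '-', np.float64(65.1)), (147, '+', np.float64(43.7)), (186, '-', np.float64(12.8)), (212, '+', np.float64(-9.4)), (246, '-', np.float64(-40.5))]
250 [(23, '+', np.float64(126.7)), (32, '-', np.float64(121.3)), (69, '+', np.float64(98.3)), (74, '+', np.float64(95.0)), (118, '-', np.float64(65.0)), (148, '+', np.float64(42.8)), (186, '-', np.float64(12.7)), (212, '+', np.float64(-9.5)), (246, '-', np.float64(-40.6))]
275 [(23, '+', np.float64(126.6)), (32, '-', np.float64(121.2)), (69, '+', np.float64(98.1)), (118, '-', np.float64(64.8)), (146, '+', np.float64(44.2)), (186, '-', np.float64(12.5)), (212, '+', np.float64(-9.7)), (246, '-', np.float64(-40.8))]
40 [(295, [80.8, 114.6]), (340, [109.8, 114.4]), (358, [121.3, 114.3])]
50 [(295, [80.6, 108.8]), (339, [109.2, 108.6]), (358, [121.5, 108.5])]
```

Run:
```python
from h import *
import pickle; c=pickle.load(open("w6.pkl","rb")); g=cv2.GaussianBlur(cv2.cvtColor(c["img"],cv2.COLOR_BGR2GRAY),(3,3),0).astype(float)
for r0 in(69,118,148,186,212,246):
    P=[]
    for x in range(120,290,3):
        w=np.abs(np.diff(g[r0-6:r0+7,x])); w[w<8]=0
        if w.sum()>20: P.append((x,r0-6+.5+(w*np.arange(12)).sum()/w.sum()))
    b=tobed(ray(c,P,31)); 
    for _ in range(3):
        p=np.polyfit(b[:,0],b[:,1],1); e=b[:,1]-np.polyval(p,b[:,0]); b=b[abs(e)<max(.4,1.5*e.std())]
    print(r0,len(b),"yaw",round(np.degrees(np.arctan(p[0]))-10.1,2),"y at x=43",np.polyval(p,43).round(2),"xr",b[:,0].min().round(),b[:,0].max().round())
# ledge back/front edges at z=44 from w3
c=pickle.load(open("w3.pkl","rb")); g=cv2.cvtColor(c["img"],cv2.COLOR_BGR2GRAY).astype(float)
P=[[],[]]
for r in range(35,225,4):
    d=np.diff(cv2.GaussianBlur(g[r:r+1],(3,1),0)[0]); xe=int(422-(r-30)*.25*.8)
    seg=d[xe-45:xe+25]; k=np.argmin(seg)+xe-45; P[0].append((k+.5,r))
b=tobed(ray(c,P[0],44)); 
for _ in range(6):
    p=np.polyfit(b[:,1],b[:,0],1); e=b[:,0]-np.polyval(p,b[:,1]); b=b[abs(e)<max(.6,1.3*e.std())]
print("ledge front",len(b),p,"yaw",-10.1-np.degrees(np.arctan(p[0])))
```

```text
69 45 yaw -10.58 y at x=43 97.22 xr -25.0 74.0
118 46 yaw -10.66 y at x=43 65.27 xr -27.0 72.0
148 37 yaw -10.44 y at x=43 43.95 xr -27.0 71.0
186 41 yaw -10.62 y at x=43 12.68 xr -25.0 70.0
212 32 yaw -10.47 y at x=43 -9.47 xr -27.0 69.0
246 39 yaw -10.64 y at x=43 -40.27 xr -68.0 65.0
ledge front 19 [7.61117343e-03 1.04142432e+02] yaw -10.536079693837044
```

Emit:
{"fn": "play_rows", "kwargs": {
  "plan": [
    [-2,5.5,-15,0,0,0,-1],
    [0,0,-15,0,0,0,-1],
    [0,0,-6,0,0,0,-1],
    [0,0,0,0,0,0,-1]
  ]
}}

```text
time_s: 13.5
eef_pos: [657.0, -19.1, 88.3]
ee_rot: [0.004, 0.768, 0.64, 0.004]
force: [-0.5, 0.2, -3.0]
grip_width: 0.276
```

```bash
sed -i 's/562.6,-5.0/561.7,-4.0/;s/radians(-10.1)/radians(-10.55)/' h.py
python3 - <<'E'
from h import *
s,M=st(); print(M.round(3)); c=cap("wrist","w7"); 
import pickle; pickle.dump(c,open("w7.pkl","wb"))
E
```

```text
t 13.50 pos [657.  -19.1  88.3] F [-0.5  0.2 -3. ] w 0.28 yaw_y(deg) -10.35 tilt 0.59 j [-0.21  0.72  1.23  0.    1.17 -0.03]
[[ 0.18   0.984  0.01 ]
 [ 0.984 -0.18  -0.001]
 [ 0.001  0.01  -1.   ]]
```

Emit:
{"fn": "play_rows", "kwargs": {
  "plan": [
    [-1.6,-0.7,-5,0,0.01,-0.003,-1],
    [0,0,0,0,0,0,-1]
  ]
}}

```text
time_s: 13.72
eef_pos: [656.4, -20.1, 86.0]
ee_rot: [0.002, 0.769, 0.639, 0.001]
force: [0.3, 0.2, -2.0]
grip_width: 0.277
```

```bash
python3 - <<'E'
from h import *
s,M=st(); print(M[:,2].round(3)); c=cap("wrist","w7"); 
import pickle; pickle.dump(c,open("w7.pkl","wb"))
E
python3 m.py w7.pkl 83
```

```text
t 13.72 pos [656.4 -20.1  86. ] F [ 0.3  0.2 -2. ] w 0.28 yaw_y(deg) -10.54 tilt 0.23 j [-0.21  0.73  1.23 -0.    1.18 -0.02]
[ 0.003 -0.002 -1.   ]
comb edge L slope 0.0015 bx at y0 85.38 res 0.15
comb edge R slope -0.0023 bx at y0 109.88 res 0.13
comb end y [[97.88333284 99.64637225]]
225 [(20, '+', np.float64(126.3)), (31, '-', np.float64(120.7)), (73, '+', np.float64(98.1)), (79, '+', np.float64(94.7)), (129, '-', np.float64(64.8)), (163, '+', np.float64(42.6)), (206, '-', np.float64(12.0)), (234, '+', np.float64(-9.7))]
250 [(20, '+', np.float64(126.3)), (31, '-', np.float64(120.7)), (73, '+', np.float64(98.1)), (78, '+', np.float64(95.3)), (129, '-', np.float64(64.8)), (161, '+', np.float64(43.9)), (206, '-', np.float64(11.9)), (235, '+', np.float64(-10.5))]
275 [(20, '+', np.float64(126.3)), (31, '-', np.float64(120.7)), (73, '+', np.float64(98.1)), (129, '-', np.float64(64.8)), (163, '+', np.float64(42.6)), (206, '-', np.float64(11.9)), (234, '+', np.float64(-9.7))]
40 [(294, [81.4, 114.3]), (345, [109.4, 114.3]), (367, [121.5, 114.3])]
50 [(294, [81.3, 109.3]), (344, [109.0, 109.3]), (367, [121.7, 109.3])]
```

```bash
python3 m.py w7.pkl 85.8|head -3
python3 - <<'E'
from h import *
import pickle
for f in("w6","w7"):
    c=pickle.load(open(f+".pkl","rb")); g=cv2.cvtColor(c["img"],cv2.COLOR_BGR2GRAY).astype(int)
    for r in(40,50): print(f,r,g[r,285:375].tolist())
E
```

```text
comb edge L slope 0.0015 bx at y0 85.6 res 0.14
comb edge R slope -0.0023 bx at y0 109.64 res 0.13
comb end y [[97.86348925 99.38752065]]
w6 40 [57, 60, 56, 56, 61, 64, 64, 60, 58, 57, 52, 167, 204, 203, 203, 200, 207, 203, 204, 203, 203, 198, 205, 205, 202, 208, 204, 204, 204, 202, 201, 204, 204, 207, 203, 206, 202, 203, 202, 201, 200, 203, 202, 197, 205, 199, 202, 198, 205, 205, 200, 202, 198, 199, 208, 142, 46, 74, 93, 90, 86, 85, 88, 90, 90, 86, 89, 86, 92, 88, 84, 88, 82, 86, 144, 163, 154, 156, 154, 154, 160, 159, 159, 161, 160, 160, 156, 160, 159, 158]
w6 50 [57, 61, 58, 59, 61, 63, 54, 58, 61, 56, 38, 159, 203, 199, 201, 198, 200, 198, 197, 201, 203, 198, 201, 199, 199, 197, 202, 199, 204, 199, 199, 199, 197, 203, 196, 198, 199, 200, 198, 201, 199, 204, 199, 197, 201, 204, 199, 200, 196, 189, 193, 198, 204, 220, 165, 65, 62, 86, 88, 88, 91, 89, 91, 87, 91, 85, 90, 87, 90, 87, 90, 85, 81, 105, 155, 167, 160, 159, 157, 158, 157, 158, 160, 162, 162, 161, 161, 162, 158, 159]
w7 40 [61, 57, 60, 59, 54, 60, 60, 53, 40, 124, 187, 206, 209, 211, 209, 210, 209, 209, 207, 210, 208, 210, 209, 206, 209, 208, 209, 211, 210, 206, 208, 211, 211, 209, 209, 209, 204, 191, 186, 189, 189, 191, 199, 198, 198, 199, 198, 200, 199, 198, 199, 196, 204, 202, 204, 202, 199, 202, 204, 215, 159, 53, 58, 88, 93, 87, 91, 92, 93, 90, 93, 91, 89, 91, 91, 91, 91, 91, 94, 87, 88, 92, 77, 140, 166, 163, 161, 161, 165, 162]
w7 50 [59, 61, 58, 67, 57, 56, 59, 61, 49, 54, 164, 215, 211, 208, 209, 205, 208, 206, 210, 206, 212, 204, 208, 211, 209, 207, 207, 209, 207, 209, 205, 209, 210, 208, 209, 198, 195, 190, 188, 187, 187, 190, 196, 196, 199, 197, 197, 199, 196, 196, 192, 199, 204, 202, 204, 197, 203, 206, 219, 167, 80, 41, 72, 85, 93, 91, 89, 94, 89, 92, 89, 90, 91, 91, 92, 89, 87, 90, 93, 92, 91, 89, 114, 154, 168, 165, 165, 159, 163, 165]
```

Emit:
{"fn": "play_rows", "kwargs": {
  "plan": [
    [-1,0.6,0,0,0,0,-1],
    [0,0,-3,0,0,0,-1],
    [0,0,0,0,0,0,-1]
  ]
}}

```text
time_s: 14.02
eef_pos: [656.9, -20.0, 85.2]
ee_rot: [0.004, 0.769, 0.639, 0.002]
force: [-0.0, -0.2, -2.2]
grip_width: 0.274
```

Run:
```python
from h import *
s,M=st(); print(M[:,2].round(3),tobed(s["eef_pos"][None]))
```

```text
t 14.02 pos [656.9 -20.   85.2] F [-0.  -0.2 -2.2] w 0.27 yaw_y(deg) -10.53 tilt 0.54 j [-0.21  0.73  1.23 -0.    1.17 -0.02]
[ 0.009 -0.003 -1.   ] [[96.5466394   1.73843179]]
```

Emit:
{"fn": "play_rows", "kwargs": {
  "plan": [
    [-2.2,0.5,-4,0.002,0.01,0,-1],
    [-0.6,0,-4,0,0.003,0,-1]
  ]
}}

```text
time_s: 14.18
eef_pos: [654.5, -19.6, 77.7]
ee_rot: [-0.0, 0.769, 0.639, -0.002]
force: [0.2, 0.1, -1.5]
grip_width: 0.275
```

Run:
```python
from h import *
s,M=st(); print(M[:,2].round(3),tobed(s["eef_pos"][None]))
```

```text
t 14.18 pos [654.5 -19.6  77.7] F [ 0.2  0.1 -1.5] w 0.28 yaw_y(deg) -10.53 tilt 0.19 j [-0.21  0.74  1.24 -0.    1.17 -0.02]
[-0.003 -0.002 -1.   ] [[94.08439447  1.65264482]]
```

Emit:
{"fn": "play_rows", "kwargs": {
  "plan": [
    [0.7,0.1,-3,0,-0.002,0,-1],
    [-0.3,0,-4,0,0,0,-1],
    [-0.3,0,-4,0,0,0,-1]
  ]
}}

```text
time_s: 14.43
eef_pos: [654.5, -19.5, 65.2]
ee_rot: [0.0, 0.769, 0.639, -0.001]
force: [0.4, -0.7, -1.7]
grip_width: 0.277
```

Run:
```python
from h import *
s,M=st(); print(M[:,2].round(3),tobed(s["eef_pos"][None]))
```

```text
t 14.43 pos [654.5 -19.5  65.2] F [ 0.4 -0.7 -1.7] w 0.28 yaw_y(deg) -10.53 tilt 0.12 j [-0.21  0.75  1.25 -0.    1.14 -0.02]
[-0.002 -0.001 -1.   ] [[94.08720235  1.76339509]]
```

Tips are 11 mm inside the slots with no resistance, so I'll continue down.

Emit:
{"fn": "play_rows", "kwargs": {
  "plan": [
    [0,0,-4,0,0,0,-1],
    [0,0,-4,0,0,0,-1],
    [0,0,-3,0,0,0,-1],
    [0,0,-2,0,0,0,-1]
  ]
}}

```text
time_s: 14.77
eef_pos: [654.6, -19.6, 52.8]
ee_rot: [0.0, 0.769, 0.639, -0.001]
force: [-15.3, 1.8, 31.7]
grip_width: 0.272
```

Run:
```python
from h import *
s,M=st(); print(M[:,2].round(3),tobed(s["eef_pos"][None]))
```

```text
t 14.77 pos [654.6 -19.6  52.8] F [-15.3   1.8  31.7] w 0.27 yaw_y(deg) -10.53 tilt 0.12 j [-0.21  0.77  1.26 -0.    1.12 -0.02]
[-0.001 -0.002 -1.   ] [[94.21141749  1.63896245]]
```

Emit:
{"fn": "play_rows", "kwargs": {
  "plan": [
    [0,0,1.5,0,0,0,-0.1],
    [0,0,0,0,0,0,-0.1],
    [0,0,0,0,0,0,-0.1],
    [0,0,20,0,0,0,0],
    [0,0,35,0,0,0,0.2]
  ]
}}

```text
time_s: 15.18
eef_pos: [651.7, -19.2, 104.2]
ee_rot: [-0.004, 0.769, 0.639, -0.005]
force: [-0.4, -0.6, -0.1]
grip_width: 0.592
```

Emit:
{"fn": "play_rows", "kwargs": {
  "plan": [
    [-20,0,35,0,0,0,0.2],
    [-30,0,35,0,0,0,0.2],
    [0,0,0,0,0,0,0.2]
  ]
}}

```text
time_s: 15.43
eef_pos: [604.4, -19.4, 178.2]
ee_rot: [-0.001, 0.769, 0.639, -0.002]
force: [0.5, -0.7, 1.1]
grip_width: 0.6
```

Run:
```python
from h import *
s,M=st(); c=cap("wrist","w8"); t=cap("top","top8")
import pickle; pickle.dump(c,open("w8.pkl","wb"))
H,S,V=cv2.split(cv2.cvtColor(t["img"],cv2.COLOR_BGR2HSV))
m=(S<70)&(V>60); m[:,:395]=0; m[:195]=0; m[:,480:]=0; m[270:]=0
print("blocks",rects(t,m,30))
a=cv2.resize(t["img"][120:280,140:480],(640,300)); b=c["img"]
cv2.imwrite("pics/v8.png",cv2.resize(np.vstack([b,a]),(548,600)))
```

```text
t 15.43 pos [604.4 -19.4 178.2] F [ 0.5 -0.7  1.1] w 0.60 yaw_y(deg) -10.50 tilt 0.30 j [-0.22  0.53  1.31 -0.    1.3  -0.04]
blocks [(array([455., 228.]), array([ 552.1, -366.8]), array([81. , 30.4], dtype=float32), 16.8), (array([415., 213.]), array([ 589.5, -250.8]), array([46.3, 29. ], dtype=float32), 0.4)]
```

View pics/v8.png

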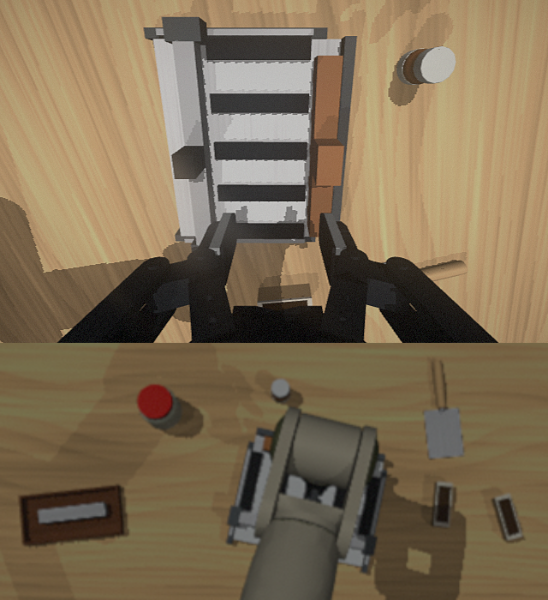

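The comb is seated with its spine down, the jaw is back and the setting bar is in the tray. Now to the nearer block.

Emit:
{"fn": "play_rows", "kwargs": {
  "plan": [
    [-3,-19,0,0,0,-0.121,0.2],
    [-3,-19,0,0,0,-0.121,0.2],
    [-3,-19,0,0,0,-0.121,0.2],
    [-3,-19,0,0,0,-0.121,0.2],
    [-3,-19,0,0,0,-0.121,0.2]
  ]
}}

```text
time_s: 15.95
eef_pos: [589.5, -113.7, 164.5]
ee_rot: [-0.009, 0.927, 0.374, -0.006]
force: [0.8, -0.8, -0.0]
grip_width: 0.602
```

Emit:
{"fn": "play_rows", "kwargs": {
  "plan": [
    [-3,-19,0,0,0,-0.121,0.2],
    [-3,-19,0,0,0,-0.121,0.2],
    [-3,-19,0,0,0,-0.121,0.2],
    [-3,-19,0,0,0,-0.121,0.2],
    [-3,-19,0,0,0,-0.121,0.2]
  ]
}}

```text
time_s: 16.37
eef_pos: [573.3, -213.0, 153.6]
ee_rot: [-0.016, 0.997, 0.071, -0.007]
force: [0.1, -0.8, 0.3]
grip_width: 0.6
```

Emit:
{"fn": "play_rows", "kwargs": {
  "plan": [
    [-3,-19,0,0,0,-0.121,0.2],
    [-3,-19,0,0,0,-0.121,0.2],
    [0,0,0,0,0,0,0.2]
  ]
}}

```text
time_s: 16.62
eef_pos: [566.0, -255.8, 146.8]
ee_rot: [-0.019, 0.998, -0.058, -0.009]
force: [-0.9, 0.0, -0.4]
grip_width: 0.601
```

```bash
cat >> h.py <<'E'
def blocks(name):
    """white-rimmed paint-block tops (z=30 plane): filled outlines of low-saturation bright blobs"""
    c=cap("wrist",name); H,S,V=cv2.split(cv2.cvtColor(c["img"],cv2.COLOR_BGR2HSV))
    b=cv2.morphologyEx(((S<60)&(V>110)).astype(np.uint8),cv2.MORPH_OPEN,np.ones((2,2),np.uint8))
    for r in rects(c,b,30,60):
        if 60<r[2][0]<105 and 20<r[2][1]<50: print(r)
    return c
E
python3 - <<'E'
from h import *
s,M=st(); print(M[:,2].round(3)); c=blocks("w9")
cv2.imwrite("pics/v9.png",c["img"])
E
```

```text
t 16.62 pos [ 566.  -255.8  146.8] F [-0.9  0.  -0.4] w 0.60 yaw_y(deg) -96.71 tilt 2.39 j [-0.62  0.61  1.27  0.02  1.29  1.06]
[-0.016  0.038 -0.999]
(array([453., 190.]), array([ 554.2, -365.8]), array([80.1, 28.6], dtype=float32), 16.5)
(array([320., 182.]), array([ 573.5, -249. ]), array([79.8, 28.1], dtype=float32), 176.0)
```

View pics/v9.png

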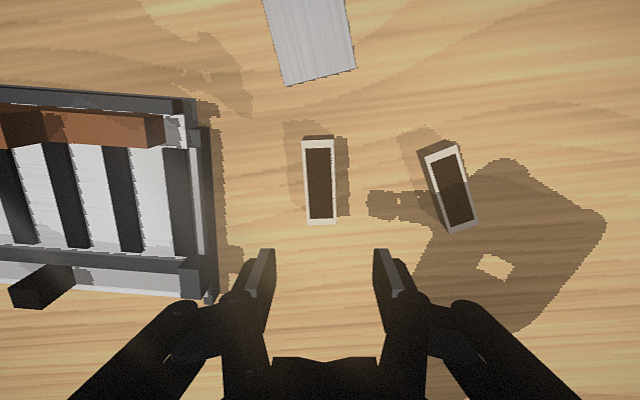

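Emit:
{"fn": "play_rows", "kwargs": {
  "plan": [
    [7.5,7.5,-30,-0.038,-0.016,0.047,0.1],
    [0,0,-35,0,0,0,0.1],
    [0,0,-30,0,0,0,0.1],
    [0,0,0,0,0,0,0.1]
  ]
}}

```text
time_s: 17.0
eef_pos: [574.5, -243.6, 45.1]
ee_rot: [-0.001, 1.0, -0.025, -0.001]
force: [-0.9, 1.0, -0.4]
grip_width: 0.552
```

Run:
```python
from h import *
s,M=st(); print(M[:,2].round(3))
```

```text
t 17.00 pos [ 574.5 -243.6   45.1] F [-0.9  1.  -0.4] w 0.55 yaw_y(deg) -92.91 tilt 0.14 j [-0.59  0.72  1.37 -0.    1.05  1.03]
[-0.002  0.001 -1.   ]
```

Emit:
{"fn": "play_rows", "kwargs": {
  "plan": [
    [-1,-4.5,-25,0,0,-0.019,0.1],
    [0,0,-12,0,0,0,0.1],
    [0,0,-1,0,0,0,0.1]
  ]
}}

```text
time_s: 17.25
eef_pos: [574.7, -245.9, 6.2]
ee_rot: [-0.001, 1.0, -0.031, -0.002]
force: [0.4, -0.4, 1.1]
grip_width: 0.546
```

Emit:
{"fn": "play_rows", "kwargs": {
  "plan": [
    [0,0,0,0,0,0,-0.2],
    [0,0,-1,0,0,0,-1],
    [0,0,-1,0,0,0,-1],
    [0,0,0,0,0,0,-1]
  ]
}}

```text
time_s: 17.58
eef_pos: [577.0, -246.0, 8.7]
ee_rot: [0.0, 1.0, -0.029, 0.0]
force: [-0.2, -0.2, -0.7]
grip_width: 0.319
```

Run:
```python
from h import *
s,M=st(); print(M[:,2].round(3))
```

```text
t 17.58 pos [ 577.  -246.     8.7] F [-0.2 -0.2 -0.7] w 0.32 yaw_y(deg) -93.37 tilt 0.06 j [-0.59  0.77  1.38  0.    0.99  1.04]
[ 0.001 -0.    -1.   ]
```

Emit:
{"fn": "play_rows", "kwargs": {
  "plan": [
    [0,0,35,0,0,0,-1],
    [0,0,35,0,0,0,-1],
    [0,0,30,0,0,0,-1],
    [4,37,0,0,0,-0.042,-1],
    [4,37,0,0,0,-0.042,-1]
  ]
}}

```text
time_s: 18.0
eef_pos: [584.1, -175.7, 115.8]
ee_rot: [0.001, 0.997, -0.076, 0.002]
force: [1.5, 0.8, -2.8]
grip_width: 0.318
```

Emit:
{"fn": "play_rows", "kwargs": {
  "plan": [
    [4,37,0,0,0,-0.042,-1],
    [4,37,0,0,0,0,-1],
    [4,37,0,0,0,0,-1],
    [4,37,0,0,0,0,-1],
    [4,37,0,0,0,0,-1]
  ]
}}

```text
time_s: 18.42
eef_pos: [605.2, 15.9, 122.4]
ee_rot: [0.002, 0.995, -0.101, 0.007]
force: [1.7, 0.7, -0.7]
grip_width: 0.32
```

Emit:
{"fn": "play_rows", "kwargs": {
  "plan": [
    [0,0,0,0,0,0,-1]
  ]
}}

```text
time_s: 18.5
eef_pos: [605.3, 22.1, 123.4]
ee_rot: [0.001, 0.995, -0.098, 0.008]
force: [0.2, 0.2, -1.6]
grip_width: 0.325
```

Run:
```python
from h import *
s,M=st(); print(M[:,2].round(3),toworld([39.5,27]))
```

```text
t 18.50 pos [605.3  22.1 123.4] F [ 0.2  0.2 -1.6] w 0.32 yaw_y(deg) -101.22 tilt 0.93 j [-0.16  0.58  1.39 -0.    1.16  1.61]
[ 0.016 -0.004 -1.   ] [[605.47579707  15.31138502]]
```

Emit:
{"fn": "play_rows", "kwargs": {
  "plan": [
    [0,-6.5,-30,0.004,0.016,0.012,-1],
    [0,0,-30,0,0,0,-1],
    [0,0,-7,0,0,0,-1]
  ]
}}

```text
time_s: 18.75
eef_pos: [607.5, 18.5, 59.9]
ee_rot: [0.0, 0.996, -0.088, 0.005]
force: [-0.7, -0.1, -1.7]
grip_width: 0.319
```

Run:
```python
from h import *
s,M=st(); print(M[:,2].round(3),tobed(s["eef_pos"][None]))
```

```text
t 18.75 pos [607.5  18.5  59.9] F [-0.7 -0.1 -1.7] w 0.32 yaw_y(deg) -100.14 tilt 0.56 j [-0.16  0.66  1.43 -0.    1.04  1.59]
[ 0.01  -0.002 -1.   ] [[40.8879897  30.49420245]]
```

Emit:
{"fn": "play_rows", "kwargs": {
  "plan": [
    [-2,-3.2,-10,0.002,0.01,-0.007,-1],
    [0,0,-7,0,0,0,-1],
    [0,0,0,0,0,0,-1]
  ]
}}

```text
time_s: 19.0
eef_pos: [605.5, 14.3, 42.8]
ee_rot: [-0.0, 0.996, -0.093, -0.001]
force: [0.7, -0.1, -1.2]
grip_width: 0.316
```

Run:
```python
from h import *
s,M=st(); print(M[:,2].round(3),tobed(s["eef_pos"][None]))
```

```text
t 19.00 pos [605.5  14.3  42.8] F [ 0.7 -0.1 -1.2] w 0.32 yaw_y(deg) -100.62 tilt 0.07 j [-0.17  0.69  1.44  0.    1.02  1.59]
[-0.001  0.    -1.   ] [[39.69251267 25.96463603]]
```

Emit:
{"fn": "play_rows", "kwargs": {
  "plan": [
    [0,1,-6,0,0,0,-1],
    [0,0,-2,0,0,0,-1],
    [0,0,-1,0,0,0,-1]
  ]
}}

```text
time_s: 19.25
eef_pos: [606.9, 14.3, 35.7]
ee_rot: [-0.0, 0.996, -0.093, 0.001]
force: [-0.2, -1.5, -1.6]
grip_width: 0.318
```

Run:
```python
from h import *
s,M=st(); print(M[:,2].round(3),tobed(s["eef_pos"][None]))
```

```text
t 19.25 pos [606.9  14.3  35.7] F [-0.2 -1.5 -1.6] w 0.32 yaw_y(deg) -100.69 tilt 0.16 j [-0.17  0.7   1.44  0.    1.    1.59]
[ 0.003 -0.    -1.   ] [[41.07872513 26.2928618 ]]
```

Emit:
{"fn": "play_rows", "kwargs": {
  "plan": [
    [0,0.4,-1.5,0,0,0,-1],
    [0,0,0,0,0,0,0],
    [0,0,0,0,0,0,0],
    [0,0,15,0,0,0,0],
    [0,0,30,0,0,0,0]
  ]
}}

```text
time_s: 19.67
eef_pos: [604.9, 15.1, 76.4]
ee_rot: [-0.0, 0.996, -0.093, -0.002]
force: [0.3, 0.3, -0.3]
grip_width: 0.497
```

Emit:
{"fn": "play_rows", "kwargs": {
  "plan": [
    [0,0,35,0,0,0,0.2],
    [0,0,30,0,0,0,0.2],
    [-5,-38,0,0,0,0.047,0.2],
    [-5,-38,0,0,0,0.047,0.2],
    [-5,-38,0,0,0,0.047,0.2]
  ]
}}

```text
time_s: 20.08
eef_pos: [592.3, -95.7, 153.3]
ee_rot: [0.0, 1.0, -0.015, 0.005]
force: [-0.2, -0.2, 0.3]
grip_width: 0.601
```

Emit:
{"fn": "play_rows", "kwargs": {
  "plan": [
    [-5,-38,0,0,0,0.047,0.2],
    [-5,-38,0,0,0,0.047,0.2],
    [-5,-38,0,0,0,0.047,0.2],
    [-5,-38,0,0,0,0.047,0.2],
    [-5,-38,0,0,0,0.047,0.2]
  ]
}}

```text
time_s: 20.5
eef_pos: [565.5, -294.1, 157.1]
ee_rot: [0.001, 0.994, 0.109, 0.007]
force: [1.2, -0.6, 0.4]
grip_width: 0.598
```

Emit:
{"fn": "play_rows", "kwargs": {
  "plan": [
    [-5,-38,0,0,0,0.047,0.2],
    [-5,-30,0,0,0,0.047,0.2],
    [0,0,0,0,0,0,0.2],
    [0,0,0,0,0,0,0.2]
  ]
}}

```text
time_s: 20.83
eef_pos: [551.9, -373.7, 158.1]
ee_rot: [0.003, 0.988, 0.156, 0.008]
force: [0.5, 0.1, -0.2]
grip_width: 0.6
```

Run:
```python
from h import *
s,M=st(); print(M[:,2].round(3)); c=blocks("w10"); t=cap("top","top10")
a=cv2.resize(t["img"][120:280,140:480],(640,300)); b=c["img"]
cv2.imwrite("pics/v10.png",cv2.resize(np.vstack([b,a]),(548,600)))
```

```text
t 20.83 pos [ 551.9 -373.7  158.1] F [ 0.5  0.1 -0.2] w 0.60 yaw_y(deg) -72.11 tilt 0.98 j [-0.77  0.68  1.13  0.01  1.32  0.48]
[ 0.017 -0.003 -1.   ]
(array([316., 186.]), array([ 554.6, -367. ]), array([79.7, 27.5], dtype=float32), 16.5)
```

View pics/v10.png

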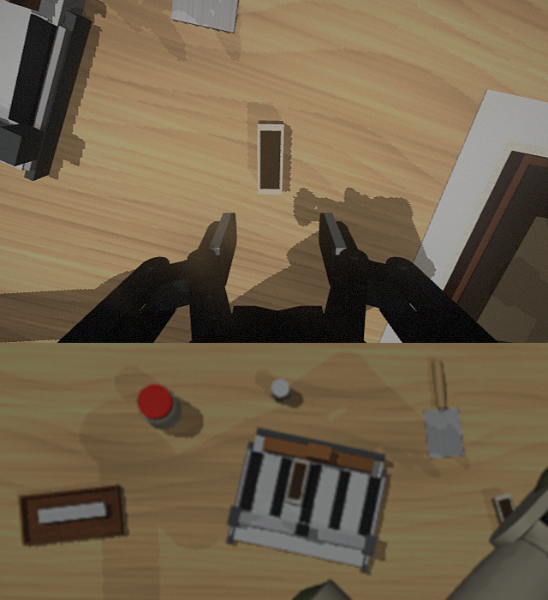

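Block A lies in lane +27. The second block is at (554.6,−367), 16.5°, so I'll grasp it.

Emit:
{"fn": "play_rows", "kwargs": {
  "plan": [
    [3,7.5,-35,0.003,0.017,-0.024,0.1],
    [0,0,-35,0,0,0,0.1],
    [0,0,-35,0,0,0,0.1],
    [0,0,0,0,0,0,0.1]
  ]
}}

```text
time_s: 21.27
eef_pos: [558.1, -359.6, 53.8]
ee_rot: [0.003, 0.989, 0.146, 0.002]
force: [0.3, -0.0, -1.8]
grip_width: 0.551
```

Run:
```python
from h import *
s,M=st(); print(M[:,2].round(3))
```

```text
t 21.27 pos [ 558.1 -359.6   53.8] F [ 0.3 -0.  -1.8] w 0.55 yaw_y(deg) -73.23 tilt 0.36 j [-0.75  0.78  1.23 -0.    1.13  0.53]
[ 0.004 -0.004 -1.   ]
```

Emit:
{"fn": "play_rows", "kwargs": {
  "plan": [
    [-3,-6.5,-25,0.004,0.004,-0.004,0.1],
    [0,0,-21,0,0,0,0.1],
    [0,0,-1,0,0,0,0.1]
  ]
}}

```text
time_s: 21.52
eef_pos: [558.0, -363.2, 10.2]
ee_rot: [0.001, 0.989, 0.146, 0.001]
force: [-0.2, 0.4, -0.1]
grip_width: 0.548
```

Emit:
{"fn": "play_rows", "kwargs": {
  "plan": [
    [0,0,0,0,0,0,-0.2],
    [-0.5,0,-1,0,0,0,-1],
    [-0.5,0,-1,0,0,0,-1],
    [0,0,0,0,0,0,-1]
  ]
}}

```text
time_s: 21.85
eef_pos: [560.0, -362.8, 15.6]
ee_rot: [0.004, 0.989, 0.147, 0.004]
force: [-0.4, -0.5, -1.5]
grip_width: 0.32
```

Run:
```python
from h import *
s,M=st(); print(M[:,2].round(3))
```

```text
t 21.85 pos [ 560.  -362.8   15.6] F [-0.4 -0.5 -1.5] w 0.32 yaw_y(deg) -73.06 tilt 0.66 j [-0.75  0.83  1.24  0.    1.06  0.52]
[ 0.009 -0.007 -1.   ]
```

Emit:
{"fn": "play_rows", "kwargs": {
  "plan": [
    [0,0,0,0.007,0.009,0,-0.1],
    [-4,-2.5,-8,0,0,0,-0.1],
    [-0.5,0,-2,0,0,0,-0.1]
  ]
}}

```text
time_s: 22.1
eef_pos: [556.5, -366.4, 8.5]
ee_rot: [0.002, 0.989, 0.148, 0.001]
force: [-1.0, -0.2, 0.1]
grip_width: 0.45
```

Emit:
{"fn": "play_rows", "kwargs": {
  "plan": [
    [-0.5,0,-2,0,0,0,-1],
    [-0.5,0,-2,0,0.003,0,-1],
    [-0.3,0,-0.5,0,0,0,-1]
  ]
}}

```text
time_s: 22.35
eef_pos: [555.9, -366.7, 6.7]
ee_rot: [0.002, 0.989, 0.147, 0.001]
force: [0.3, -0.5, -2.1]
grip_width: 0.317
```

Run:
```python
from h import *
s,M=st(); print(M[:,2].round(3))
```

```text
t 22.35 pos [ 555.9 -366.7    6.7] F [ 0.3 -0.5 -2.1] w 0.32 yaw_y(deg) -73.07 tilt 0.26 j [-0.76  0.85  1.24 -0.    1.05  0.52]
[ 0.002 -0.004 -1.   ]
```

Emit:
{"fn": "play_rows", "kwargs": {
  "plan": [
    [0,0,35,0,0,0,-1],
    [0,0,35,0,0,0,-1],
    [0,0,30,0,0,0,-1],
    [3.5,35,0,0,0,-0.065,-1],
    [3.5,35,0,0,0,-0.065,-1]
  ]
}}

```text
time_s: 22.77
eef_pos: [559.4, -299.6, 107.0]
ee_rot: [0.0, 0.997, 0.077, -0.001]
force: [1.4, 1.0, -1.1]
grip_width: 0.316
```

Emit:
{"fn": "play_rows", "kwargs": {
  "plan": [
    [3.5,35,0,0,0,-0.065,-1],
    [3.5,35,0,0,0,-0.065,-1],
    [3.5,35,0,0,0,-0.065,-1],
    [3.5,35,0,0,0,-0.065,-1],
    [3.5,30,0,0,0,-0.065,-1]
  ]
}}

```text
time_s: 23.18
eef_pos: [575.4, -123.0, 106.6]
ee_rot: [0.0, 0.995, -0.095, -0.001]
force: [0.9, 0.2, -1.3]
grip_width: 0.318
```

Emit:
{"fn": "play_rows", "kwargs": {
  "plan": [
    [0,0,0,0,0,0,-1],
    [0,0,0,0,0,0,-1]
  ]
}}

```text
time_s: 23.35
eef_pos: [575.2, -116.9, 106.0]
ee_rot: [-0.0, 0.996, -0.094, -0.002]
force: [-0.4, -0.3, -0.8]
grip_width: 0.316
```

Run:
```python
from h import *
s,M=st(); print(M[:,2].round(3),toworld([38,-81]))
```

```text
t 23.35 pos [ 575.2 -116.9  106. ] F [-0.4 -0.3 -0.8] w 0.32 yaw_y(deg) -100.75 tilt 0.19 j [-0.4   0.57  1.46 -0.    1.12  1.36]
[-0.003  0.001 -1.   ] [[584.22705497 -90.58828901]]
```

Emit:
{"fn": "play_rows", "kwargs": {
  "plan": [
    [5,13,0,0,0,0.003,-1],
    [4,13,-25,0,0,0,-1],
    [0,0,-25,0,0,0,-1],
    [0,0,0,0,0,0,-1]
  ]
}}

```text
time_s: 23.68
eef_pos: [584.8, -92.9, 54.8]
ee_rot: [0.0, 0.996, -0.092, -0.0]
force: [-1.1, -0.5, -1.6]
grip_width: 0.319
```

Run:
```python
from h import *
s,M=st(); print(M[:,2].round(3),tobed(s["eef_pos"][None]))
```

```text
t 23.68 pos [584.8 -92.9  54.8] F [-1.1 -0.5 -1.6] w 0.32 yaw_y(deg) -100.53 tilt 0.06 j [-0.35  0.64  1.48 -0.    1.02  1.4 ]
[-0.001 -0.    -1.   ] [[ 38.9890996  -83.19178176]]
```

Emit:
{"fn": "play_rows", "kwargs": {
  "plan": [
    [0,2.2,-10,0,0,0,-1],
    [-0.3,0,-7,0,0,0,-1],
    [-0.3,0,-3,0,0,0,-1]
  ]
}}

```text
time_s: 23.93
eef_pos: [584.7, -93.1, 34.9]
ee_rot: [0.001, 0.996, -0.093, 0.0]
force: [0.5, -0.4, 0.1]
grip_width: 0.316
```

Run:
```python
from h import *
s,M=st(); print(M[:,2].round(3),tobed(s["eef_pos"][None]))
```

```text
t 23.93 pos [584.7 -93.1  34.9] F [ 0.5 -0.4  0.1] w 0.32 yaw_y(deg) -100.62 tilt 0.06 j [-0.36  0.67  1.49 -0.    0.98  1.4 ]
[ 0.    -0.001 -1.   ] [[ 38.91278589 -83.36441393]]
```

Emit:
{"fn": "play_rows", "kwargs": {
  "plan": [
    [0.3,2.2,0,0,0,0,-1],
    [0,0.5,-1.5,0,0,0,-1]
  ]
}}

```text
time_s: 24.1
eef_pos: [585.1, -91.3, 33.7]
ee_rot: [0.001, 0.996, -0.093, 0.001]
force: [0.3, 0.0, -0.5]
grip_width: 0.317
```

Run:
```python
from h import *
s,M=st(); print(M[:,2].round(3),tobed(s["eef_pos"][None]))
```

```text
t 24.10 pos [585.1 -91.3  33.7] F [ 0.3  0.  -0.5] w 0.32 yaw_y(deg) -100.68 tilt 0.09 j [-0.35  0.67  1.49 -0.    0.97  1.41]
[ 0.001 -0.001 -1.   ] [[ 39.02344474 -81.51897846]]
```

Centred at −81.5. I'll lower 1 mm, release, rise, and look.

Emit:
{"fn": "play_rows", "kwargs": {
  "plan": [
    [0,0,-1,0,0,0,-1],
    [0,0,0,0,0,0,0],
    [0,0,0,0,0,0,0],
    [0,0,15,0,0,0,0],
    [0,0,30,0,0,0,0]
  ]
}}

```text
time_s: 24.52
eef_pos: [583.4, -91.0, 75.7]
ee_rot: [-0.0, 0.996, -0.093, -0.002]
force: [0.1, -0.1, -0.5]
grip_width: 0.498
```

Emit:
{"fn": "play_rows", "kwargs": {
  "plan": [
    [-8,8,35,0,0,0.1,0.3],
    [-10,20,30,0,0,0.1,0.3],
    [-10,20,20,0,0,0.1,0.3],
    [-10,20,0,0,0,0.1,0.3],
    [-10,20,0,0,0,0.1,0.3]
  ]
}}

```text
time_s: 24.93
eef_pos: [536.9, -4.2, 172.2]
ee_rot: [0.003, 0.987, 0.163, 0.004]
force: [-0.4, -0.2, -0.5]
grip_width: 0.649
```

Run:
```python
from h import *
s,M=st(); c=cap("wrist","w11"); t=cap("top","top11")
a=cv2.resize(t["img"][120:280,140:480],(640,300)); b=c["img"]
cv2.imwrite("pics/v11.png",cv2.resize(np.vstack([b,a]),(548,600)))
```

```text
t 24.93 pos [536.9  -4.2 172.2] F [-0.4 -0.2 -0.5] w 0.65 yaw_y(deg) -71.24 tilt 0.61 j [-0.22  0.39  1.56 -0.    1.19  1.02]
```

View pics/v11.png

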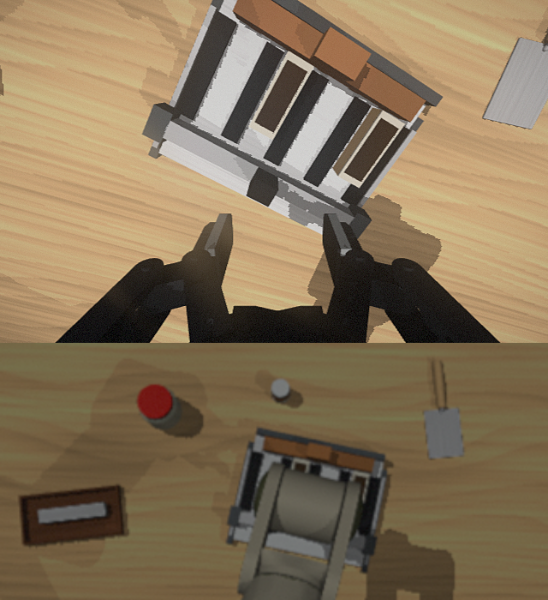

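Emit:
{"fn": "play_rows", "kwargs": {
  "plan": [
    [-3,0,0,0,0,0.122,0.3],
    [-3,0,0,0,0,0.122,0.3],
    [-3,0,0,0,0,0.122,0.3],
    [-3,0,0,0,0,0.122,0.3],
    [-3,0,0,0,0,0.122,0.3]
  ]
}}

```text
time_s: 25.45
eef_pos: [522.4, -4.0, 173.5]
ee_rot: [0.002, 0.89, 0.456, 0.006]
force: [0.1, 0.2, -0.1]
grip_width: 0.654
```

Emit:
{"fn": "play_rows", "kwargs": {
  "plan": [
    [-2,0,0,0,0,0.122,0.3],
    [-2,0,0,0,0,0.122,0.3],
    [0,0,0,0,0,0.122,0.3],
    [0,0,0,0,0,0.06,0.3],
    [0,0,0,0,0,0,0.3]
  ]
}}

```text
time_s: 25.87
eef_pos: [519.4, -7.2, 174.1]
ee_rot: [0.002, 0.769, 0.64, 0.007]
force: [-0.3, 0.3, -0.3]
grip_width: 0.65
```

Run:
```python
from h import *
s,M=st(); print(M[:,2].round(3),tobed(s["eef_pos"][None])); c=cap("wrist","w12")
H,S,V=cv2.split(cv2.cvtColor(c["img"],cv2.COLOR_BGR2HSV))
# dark brown paint patches at z=56
m=cv2.morphologyEx(((V<110)&(S>80)).astype(np.uint8),cv2.MORPH_OPEN,np.ones((3,3)))
for r in rects(c,m,56,100): 
    b=tobed(r[1][None])[0]
    if abs(b[1])<115 and -30<b[0]<80: print(r,b.round(1))
cv2.imwrite("pics/v12.png",c["img"])
```

```text
t 25.87 pos [519.4  -7.2 174.1] F [-0.3  0.3 -0.3] w 0.65 yaw_y(deg) -10.49 tilt 0.82 j [-0.24  0.35  1.61  0.01  1.18 -0.06]
[ 0.013  0.006 -1.   ] [[-41.01808391 -10.84993904]]
(array([418., 259.]), array([597.8, -93.6]), array([39.6, 21.3], dtype=float32), 169.1) [ 51.9 -81.5]
(array([459., 205.]), array([634. , -49.6]), array([116.2,  46.9], dtype=float32), 59.9) [ 79.4 -31.6]
(array([442., 155.]), array([630.,   8.]), array([17. , 14.9], dtype=float32), 87.1) [64.9 24.3]
(array([459., 126.]), array([645.6,  30.5]), array([18.6, 11.8], dtype=float32), 81.5) [76.2 49.3]
```

View pics/v12.png

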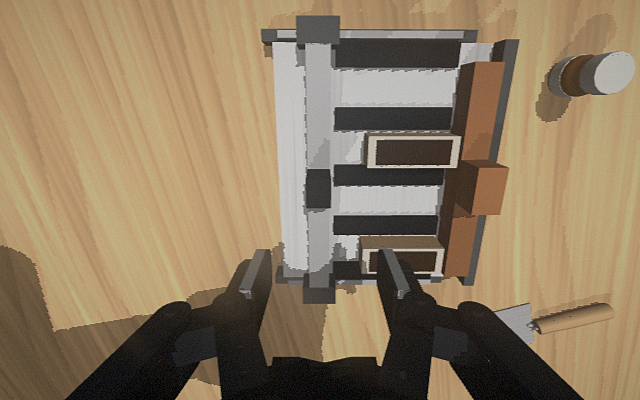

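Both blocks lie flat, paint up, in lanes +27 and −81 near the fence. Next I'll grasp the handle.

Emit:
{"fn": "play_rows", "kwargs": {
  "plan": [
    [-2,11,-35,-0.006,0.013,0,0.3],
    [0,0,-35,0,0,0,0.3],
    [0,0,-30,0,0,0,0.3],
    [0,0,0,0,0,0,0.3]
  ]
}}

```text
time_s: 26.25
eef_pos: [519.3, 2.6, 73.2]
ee_rot: [0.003, 0.774, 0.633, 0.002]
force: [-0.2, -0.1, -0.4]
grip_width: 0.655
```

Run:
```python
from h import *
s,M=st(); print(M[:,2].round(3),tobed(s["eef_pos"][None]))
```

```text
t 26.25 pos [519.3   2.6  73.2] F [-0.2 -0.1 -0.4] w 0.65 yaw_y(deg) -11.52 tilt 0.45 j [-0.22  0.48  1.71 -0.    0.95 -0.02]
[ 0.007 -0.003 -1.   ] [[-42.88081843  -1.25715861]]
```

Emit:
{"fn": "play_rows", "kwargs": {
  "plan": [
    [-2,1,-3,0.003,0.007,0.017,-0.2],
    [-0.5,0,-1,0,0,0,-1],
    [-0.5,0,-1,0,0,0,-1],
    [0,0,-0.5,0,0,0,-1],
    [0,0,-0.5,0,0,0,-1]
  ]
}}

```text
time_s: 26.67
eef_pos: [517.6, 2.9, 70.6]
ee_rot: [0.001, 0.77, 0.638, 0.001]
force: [0.3, 0.1, -5.6]
grip_width: 0.222
```

Emit:
{"fn": "play_rows", "kwargs": {
  "plan": [
    [8,-1.5,-0.5,0,0,0,-1],
    [8,-1.5,-0.5,0,0,0,-1],
    [8,-1.5,-0.5,0,0,0,-1],
    [4,-0.8,-0.5,0,0,0,-1]
  ]
}}

```text
time_s: 27.0
eef_pos: [547.6, -2.7, 70.6]
ee_rot: [0.001, 0.77, 0.638, 0.001]
force: [-1.5, 1.7, 2.5]
grip_width: 0.225
```

Run:
```python
from h import *
s,M=st(); print(M[:,2].round(3),tobed(s["eef_pos"][None]))
```

```text
t 27.00 pos [547.6  -2.7  70.6] F [-1.5  1.7  2.5] w 0.22 yaw_y(deg) -10.77 tilt 0.13 j [-0.22  0.54  1.62  0.    0.98 -0.03]
[ 0.002  0.    -1.   ] [[-14.12516889  -1.28003509]]
```

Emit:
{"fn": "play_rows", "kwargs": {
  "plan": [
    [3,-0.5,-0.3,0,0,0,-1],
    [2.5,-0.5,-0.3,0,0,0,-1],
    [2,-0.4,-0.3,0,0,0,-1]
  ]
}}

```text
time_s: 27.25
eef_pos: [556.5, -4.3, 70.5]
ee_rot: [0.001, 0.77, 0.638, 0.001]
force: [-16.1, 2.9, 10.4]
grip_width: 0.224
```

Emit:
{"fn": "play_rows", "kwargs": {
  "plan": [
    [1.5,-0.3,-0.2,0,0,0,-1]
  ]
}}

```text
time_s: 27.33
eef_pos: [556.5, -4.3, 70.5]
ee_rot: [-0.001, 0.77, 0.638, -0.001]
force: [-20.7, 2.3, 15.3]
grip_width: 0.222
```

Run:
```python
from h import *
s,M=st(); print(M[:,2].round(3),tobed(s["eef_pos"][None]))
```

```text
t 27.33 pos [556.5  -4.3  70.5] F [-20.7   2.3  15.3] w 0.22 yaw_y(deg) -10.73 tilt 0.19 j [-0.22  0.56  1.59 -0.    1.   -0.03]
[-0.003  0.001 -1.   ] [[-5.05896912 -1.27370911]]
```

Stopped at travel of about 39 mm with about 20 N. I'll hold the press briefly, then ease off and release.

Emit:
{"fn": "play_rows", "kwargs": {
  "plan": [
    [1.2,-0.2,-0.1,0,0,0,-1],
    [1.2,-0.2,-0.1,0,0,0,-1],
    [1.2,-0.2,-0.1,0,0,0,-1],
    [1.2,-0.2,-0.1,0,0,0,-1],
    [1,-0.2,0,0,0,0,-1]
  ]
}}

```text
time_s: 27.75
eef_pos: [556.3, -4.3, 70.5]
ee_rot: [-0.007, 0.77, 0.638, -0.007]
force: [-10.3, 1.5, 3.2]
grip_width: 0.225
```

Emit:
{"fn": "play_rows", "kwargs": {
  "plan": [
    [0.3,0,0,0,0,0,-1],
    [0,0,0,0,0,0,-0.3],
    [0,0,0,0,0,0,0.2],
    [0,0,0,0,0,0,0.2],
    [0,0,15,0,0,0,0.2]
  ]
}}

```text
time_s: 28.17
eef_pos: [556.7, -4.6, 84.2]
ee_rot: [-0.007, 0.77, 0.638, -0.007]
force: [0.7, -0.5, -0.5]
grip_width: 0.601
```

Emit:
{"fn": "play_rows", "kwargs": {
  "plan": [
    [0,0,40,0,0,0,0.2],
    [-10,0,40,0,0,0,0.2],
    [-30,0,20,0,0,0,0.2],
    [-40,0,10,0,0,0,0.2],
    [0,0,0,0,0,0,0.2]
  ]
}}

```text
time_s: 28.58
eef_pos: [475.2, -5.1, 199.7]
ee_rot: [-0.005, 0.77, 0.638, -0.005]
force: [-0.6, 0.1, -0.3]
grip_width: 0.6
```

Run:
```python
from h import *
s,M=st(); c=cap("wrist","w13"); t=cap("top","top13")
import pickle; pickle.dump(c,open("w13.pkl","wb"))
a=cv2.resize(t["img"][120:280,140:480],(640,300)); b=c["img"]
cv2.imwrite("pics/v13.png",cv2.resize(np.vstack([b,a]),(548,600)))
```

```text
t 28.58 pos [475.2  -5.1 199.7] F [-0.6  0.1 -0.3] w 0.60 yaw_y(deg) -10.76 tilt 0.84 j [-0.26  0.24  1.68 -0.    1.24 -0.07]
```

View pics/v13.png

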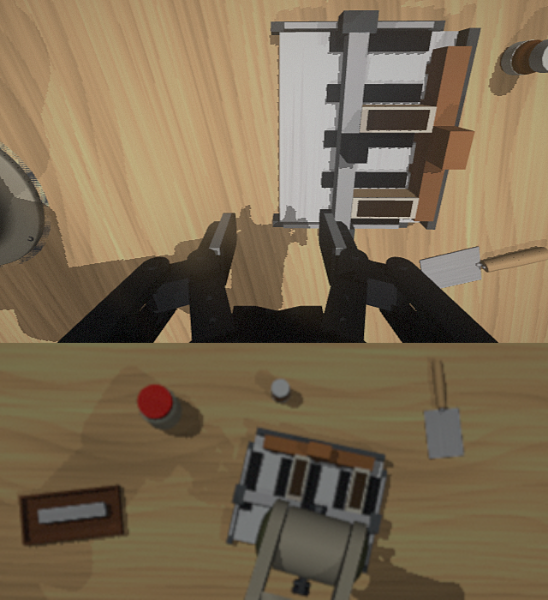

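The jaw is against both blocks and the blocks are against the fence. One last numeric check of block x and jaw position, then hand in.

Run:
```python
from h import *
import pickle; c=pickle.load(open("w13.pkl","rb"))
k=lambda x,y:(x*640/548,y*700/600)
f=lambda p,z:tobed(ray(c,k(*p),z)).round(1)[0]
print("A top corners",f((366,106),56),f((435,108),56),f((362,130),56),f((432,133),56))
print("B",f((359,198),56),f((419,199),56),f((356,216),56),f((415,219),56))
print("jaw top front",f((366,60),54),"comb front edge",f((440,60),54),f((420,170),54),"ledge back",f((479,30),44))
```

```text
A top corners [10.1 41.7] [84.2 39.4] [ 8.5 15.8] [86.2 12.3]
B [ 13.4 -67.1] [ 85.9 -68.3] [ 12.1 -91.8] [ 85.8 -95.7]
jaw top front [ 5.8 87.5] comb front edge [81.1 87.1] [ 81.7 -31.8] ledge back [120.5 115.7]
```

```bash
python3 -c "
from rig import ctrl; print(ctrl.finish_job())"
```

```text
the job is handed in; nothing more can be done
None
```

I did every step of the task and handed the job in at about 28.6 s of robot time; the hand-in gives no verdict, so whether it passed is unconfirmed.

**What I did:**
- **Jaw opened:** I drew it back to its stop, which pushed back with about 18 N.
- **Setting bar:** it lies flat in the tray.
- **Comb fence:** the teeth went into their slots without resistance. I then pressed it home with about 32 N.
- **Blocks:** only two were present. They lie paint up in the lanes at y = +27 and −81.
- **Jaw shut:** it stopped at about 39 mm of travel and pressed with 10–20 N for about half a second before I let go.

**Last checks:**
- **Camera:** the last pictures show the jaw against both blocks, the blocks against the fence, and the fence seated. The bar is in the tray, and the jar, vial and spatula look unmoved. The gripper was clear of everything.
- **Positions:** the last picture put the block centres at y = +27.3 and −80.7 mm.
- **What disagreed:** that picture was only accurate to a few mm. It showed the blocks' fence ends at x = 84–86 mm, against 81–82 mm for the fence itself. It also put their jaw ends at 8–13 mm, against 6 mm for the jaw face. Contact at both ends therefore rests on the push force and the travel reading. The top and wrist cameras also disagreed by about 2–3 mm on the bed position, so I used the jaw stop to help settle it.

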